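Clamp the rye loaf in the ratchet cradle

ROBOT

A 6-joint arm with a two-finger parallel gripper is mounted at the origin on the work surface. World frame = base frame: x ahead of the robot, y to its left, z up, the work surface at z = 0. Lengths are in m, angles in rad, forces in N, time in s.
With the tool pointing down it reaches from about 0.3 to 0.85 m from the base axis. Payload 5.4 kg.
Tool frame: the origin (TCP) lies at the very end of the fingers, on their centre line; the grasp point (between the pads) lies 19 mm behind it; x points along the fingers, z is the direction in which the jaws open and shut, and the axes are right-handed (so a half turn about x gives the same grasp; the last joint's range is limited). The gripper opens to 85 mm and grips with 20 to 120 N. Pads are 22 mm wide; open, the fingers measure 114 mm over their backs; the gripper's body (76 mm by 85 mm) begins 54 mm behind the grasp point. The pads swing forward as they close: fully open they stand 13 mm farther back than shut.
Start: joints at [-1.434, 0.158, 1.597, -0, 1.386, -0.21], TCP at [0.195, -0.541, 0.231] pointing down, gripper open.
Joint ranges: [-2.91, 2.91], [-0.94, 2.29], [0.18, 2.7], [-1.29, 4.43], [0.17, 2.64], [-3, 3]. Speed limits (rad/s): [2.57, 2.57, 3.14, 3.14, 3.14, 3.14].

INTERFACE

Orientations are given as a unit quaternion [x, y, z, w].
In Python, from station import arm, eyes, job gives the robot as it stands.
- The arm moves only by the shell command python3 -m creep 'ROWS'. ROWS is text: rows parted by semicolons, each of 5 numbers parted by spaces: the shift along the world's x, y, z in cm, then the turn about the world's z in degrees, then the closure, from 0 (fully open) to 1 (shut). In form: x y z twist claw; .... A call has exactly 5 rows; each row shifts and turns the pose as measured when the row begins; what a row does not reach is not made up. A row lasts 1/12 s, in which the tool goes at most 41.7 mm and 7.16 degrees, less where a joint would pass 70% of its speed; a pose out of reach is approached as far as the arm can. A call with a gripper value outside its range is refused whole. The fingers move at their own pace and stop on an object; the grip force is fixed at half the most. Time passes only in rows, so rows that do not move let the fingers close, or fill a call up. It gives the time, the measured TCP pose, the force and the opening at its end, in the units of the state.
- arm.get_state(): the state, without advancing time (a new reading comes with each control period).
- eyes.capture(name): name is "scene" or "top" or "wrist"; returns a dict with "frame" (400x640x3 uint8, blue, green, red), "camera_matrix" (3x3 intrinsics, pixels), "origin" and "orientation" of the camera in the world; the wrist camera has in their place "mount" (4x4, takes a point from camera to tool coordinates, whose origin is the TCP and whose axes are the tool frame's). Camera axes: x right, y down, z forward; pixel columns grow to the right and rows downward; lengths in m; the calibration is good to about 2 mm. A picture is of the moment at which its call begins: read the wrist's pose just before it. There is no depth.
- job.finish_job(): hands the job in, once; it reports no verdict.
The state is a dict: "time_s": time; "joint_pos": joint angles; "qvel": joint speeds; "joint_torque": joint torques, N m; "tcp_pos": TCP position; "eef_rot": TCP orientation; "wrist_force": force on the tool from outside, world axes, zero at the start; "moment": the same for the moment, N m; "opening": opening from 0.0 (shut) to 1.0 (fully open).
Only numpy, scipy, OpenCV 4.12 (cv2) and the standard library are available. Lean on these libraries where they do the work, as an engineer would, in place of code of your own. Each camera call takes 0.05 s, during which the arm holds its last target.

TASK

Lay the dark rye loaf on the wooden bed of the loaf cradle, between the orange jaw and the metal gauge stop. Then take hold of the cradle's lever by its black grip and pump it in full strokes, one click at a time, until the jaw holds the loaf firmly against the stop; stop pumping as soon as it is firm, because more strokes crush it. Leave the lever back at its rest and do not disturb the other things on the counter.

Things in the scene. Friction and masses are not known exactly. Their poses are not given: they have to be found in the camera images.
- rye_loaf: the dark brown rye loaf with three cuts on top: a stiff block 110 mm long (its x axis), 60 mm wide (y), 62 mm tall, about 0.3 kg; origin at the centre of its underside. It lies flat on the counter near the pale loaf and the green carton; the three may swap places. Clamped right it presses on the stop with 4 to 15 N, the lever back at rest; above 21 N at any moment it is crushed
- feeder: the fixed loaf cradle, white base 120 x 400 mm; origin on the counter under it, z up. The wooden bed with the gauge stop fills its +y half, the ratchet with the red lever its -y half. The orange jaw (56 mm wide, top 82 mm above the counter) stands at the -y end of the bed; the gap from jaw to stop starts 17 to 55 mm longer than the loaf, and is not measured
- bed (a point): point on the top of the cradle's wooden bed, 30 mm above the counter, on its middle line. The bed runs 67 mm to -y and 93 mm to +y (cradle axes) from here, with a guide lip along each side, 8 mm high, 6 mm thick, inner sides 35 mm from the middle line. The loaf lies on it with its length along the cradle's y axis, between jaw and stop
- ratchet (a point): top of the small red bridge over the toothed rack. Each full lever stroke moves rack and jaw one 10 mm tooth to the cradle's +y, towards the stop; a pawl in the bridge holds it. A spring of 0.8 N/mm sits between rack and jaw: the loaf slides to the stop (friction 2 to 3 N), then each click adds about 8 N. Late in a stroke the rack runs up to 5 mm past the click, then settles back
- stop: the gauge stop, an upright aluminium plate 70 mm wide, 10 mm thick, 55 mm tall, standing on the bed; origin at the middle of the lower edge of its loaf-side face, axes as the cradle's; the face looks to the cradle's -y. Fixed, but set at a different place along the bed each time
- lever (a joint): angle of the red lever (rad): 0 at rest, 0.33 at the end of its stroke (hard stops). It swings level; growing angle carries the grip to the cradle's +y. The click (tooth gained) comes at about 0.25; going back, the pawl takes the next tooth below 0.07. It stays where left. The grip takes about 2 to 5 N to push forward while the jaw is free, plus about 0.45 N for each N of squeeze
- lever_grip (a point): middle of the graspable part of the lever's black grip, an upright round post of 24 mm diameter, its top 151 mm above the counter and this point at 130 mm; the flat lever bar under it ends upward at 85 mm above the counter. 110 mm from the pivot axis
- lever_hinge (a point): point on the lever's upright pivot axis, at the height of lever_grip. At lever angle q the grip lies, in the cradle's axes, at (-110 cos(q - 0.165), 110 sin(q - 0.165)) mm from it
- white_loaf: BYSTANDER, a pale golden tin loaf of the same size as the rye loaf (110 x 60 x 62 mm); not the one to clamp; origin under its centre
- tea_box: BYSTANDER, green carton with a paper band, 105 x 62 x 70 mm, origin under its centre
- honey_jar: BYSTANDER, amber jar with yellow cap, 68 mm across, 90 mm tall, origin under its centre
- milk_bottle: BYSTANDER, white bottle with red cap, 66 mm across, 190 mm tall, origin under its centre
- bowl: BYSTANDER, white bowl 110 mm across, 50 mm tall, origin under its centre
- tongs: BYSTANDER, flat steel serving tongs 210 mm long lying on the counter, origin at their middle
- bell: BYSTANDER, brass counter bell 68 mm across, 50 mm tall, origin under its centre
Mind the look-alikes: they are no part of the job. What is shaped like the rye_loaf but blue or pink is not meant.

How it is judged:
On the way, in this order (a step that is already met when the one before it is completed fails the run):
1. the rye loaf lies on the bed between jaw and stop, let go (x of rye_loaf in the frame of feeder between -0.01 and 0.01 m and z of rye_loaf in the frame of feeder between 0.025 and 0.035 m and y of rye_loaf in the frame of stop between -0.085 and -0.045 m and angle between the x axis of rye_loaf and the y axis of feeder, either way round below 0.15 rad and angle between rye_loaf's own z axis and vertical below 0.12 rad and contact force between the fingers and rye_loaf below 0.1 N), for 0.2 s.
2. first full stroke of the lever (value of joint lever above 0.25 rad), for 0.05 s.
3. lever drawn back (value of joint lever below 0.07 rad), for 0.05 s.
4. second full stroke (value of joint lever above 0.25 rad), for 0.05 s.
5. lever drawn back (value of joint lever below 0.07 rad), for 0.05 s.
At the end, for the whole second after the job is handed in: the rye loaf lies flat on the bed, within 10 mm of its middle line and 0.15 rad of its direction, at rest and pressed against the gauge stop with 4 to 15 N; the lever is back within 0.09 rad of its rest (x of rye_loaf in the frame of feeder between -0.01 and 0.01 m and z of rye_loaf in the frame of feeder between 0.025 and 0.035 m and y of rye_loaf in the frame of stop between -0.085 and -0.045 m and angle between the x axis of rye_loaf and the y axis of feeder, either way round below 0.15 rad and angle between rye_loaf's own z axis and vertical below 0.12 rad and contact force between rye_loaf and stop between 4 and 15 N and value of joint lever below 0.09 rad and linear speed of rye_loaf below 0.01 m/s); the robot touches nothing.
It fails at once if the loaf is crushed: more than 21 N between loaf and gauge stop (contact force between rye_loaf and stop above 21 N).
It fails at once if another thing on the counter is moved more than 40 mm or tipped over (distance of any of white_loaf, tea_box, honey_jar, milk_bottle, bowl, tongs, bell from where it was at the start of the episode above 0.04 m or angle between any of white_loaf, tea_box, honey_jar, milk_bottle, bowl, tongs, bell's own z axis and vertical above 0.6 rad).
It also fails if it takes over 72 s, if anything falls off the work surface, if the arm or the gripper's body presses on something with over 40 N, if the wrist force passes 120 N, or if a joint passes its speed limit or range.

## Working session

There is one attempt and no reset: what is moved stays moved. The work goes in short steps, Python scripts to look and compute and a shell command to move; the robot and the scene stay as the last step left them, time stands still between calls to the robot, and variables do not carry over. Pictures are saved under pics/ and viewed, and the job is handed in when it is done.

```bash
ls; mkdir -p pics; python3 - <<'E'
from station import arm, eyes, job
import cv2
s=arm.get_state();print(s)
for n in("scene","top","wrist"):
    c=eyes.capture(n);cv2.imwrite(f"pics/{n}0.png",c["frame"])
    print(n,{k:v for k,v in c.items() if k!="frame"})
E
```

```text
pics
{'time_s': 0.0, 'joint_pos': array([-1.43410565e+00,  1.59038672e-01,  1.59826515e+00,  2.27268486e-05,
        1.38622543e+00, -2.10075762e-01]), 'qvel': array([-3.19155581e-04,  1.61542145e-03,  5.17202889e-04,  9.31891532e-05,
       -1.18215739e-03, -1.69121033e-04]), 'joint_torque': array([-2.83375906e-03, -3.95993865e+01, -3.31434667e+01, -6.79854147e-04,
        8.31786369e-03,  2.41358144e-06]), 'tcp_pos': array([ 0.19533217, -0.54014702,  0.23030627]), 'eef_rot': array([ 0.40675344,  0.57922044, -0.40573953,  0.57829989]), 'wrist_force': array([-0.20818899, -0.11622758, -0.3773026 ]), 'moment': array([-0.06321446,  0.01754251, -0.00326423]), 'opening': 1.0020409797159673}
scene {'camera_matrix': array([[499.7178091 ,   0.        , 318.17944347],
       [  0.        , 499.7178091 , 193.56225707],
       [  0.        ,   0.        ,   1.        ]]), 'origin': array([1.10962956, 0.95701414, 1.16345148]), 'orientation': array([ 0.26331799,  0.88400649, -0.37320897, -0.09955517])}
top {'camera_matrix': array([[507.85227757,   0.        , 319.44814226],
       [  0.        , 507.85227757, 188.96666316],
       [  0.        ,   0.        ,   1.        ]]), 'origin': array([0.44200567, 0.05549804, 1.57099108]), 'orientation': array([-0.70154319,  0.71171809, -0.02779766,  0.02284298])}
wrist {'camera_matrix': array([[282.29066766,   0.        , 318.46960668],
       [  0.        , 282.29066766, 201.43892658],
       [  0.        ,   0.        ,   1.        ]]), 'mount': array([[ 3.10871536e-04, -2.62750609e-01,  9.64863732e-01,
        -1.43658389e-01],
       [ 3.11759989e-04, -9.64863706e-01, -2.62750703e-01,
         6.62476875e-02],
       [ 9.99999903e-01,  3.82487621e-04, -2.18033535e-04,
         3.26775545e-04],
       [ 0.00000000e+00,  0.00000000e+00,  0.00000000e+00,
         1.00000000e+00]])}
```

View pics/top0.png

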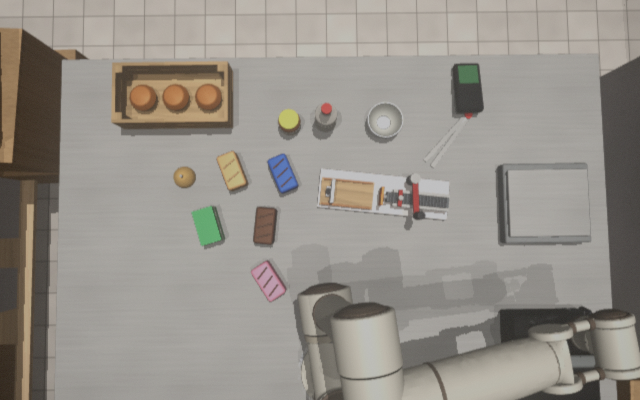

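View pics/scene0.png

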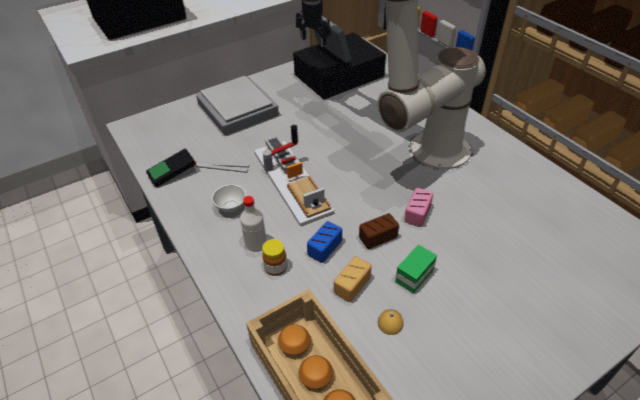

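View pics/wrist0.png

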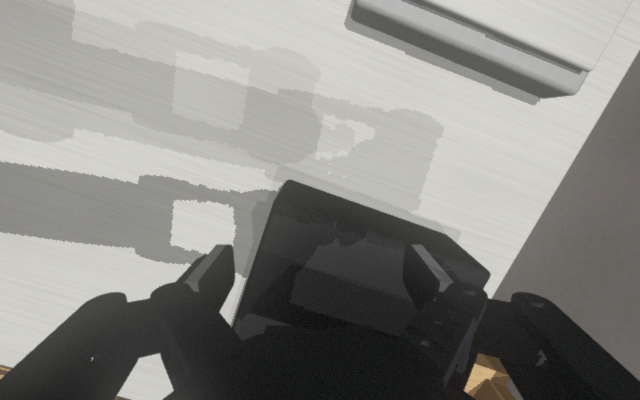

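```bash
cat > h.py <<'E'
import numpy as np, cv2
from scipy.spatial.transform import Rotation as R
from station import arm, eyes, job
def snap(n):
    s=arm.get_state(); c=eyes.capture(n)
    if n=="wrist":
        T=np.eye(4);T[:3,:3]=R.from_quat(s["eef_rot"]).as_matrix();T[:3,3]=s["tcp_pos"]
        M=T@c["mount"]; c["Rm"],c["o"]=M[:3,:3],M[:3,3]
    else: c["Rm"],c["o"]=R.from_quat(c["orientation"]).as_matrix(),np.array(c["origin"])
    return c
def ray(c,uv,z):
    d=np.linalg.inv(c["camera_matrix"])@np.array([uv[0],uv[1],1.0]); d=c["Rm"]@d
    return c["o"]+d*(z-c["o"][2])/d[2]
def tri(c1,p1,c2,p2):
    A=[];b=[]
    for c,p in((c1,p1),(c2,p2)):
        d=c["Rm"]@(np.linalg.inv(c["camera_matrix"])@np.array([p[0],p[1],1.0]));d/=np.linalg.norm(d)
        P=np.eye(3)-np.outer(d,d);A.append(P);b.append(P@c["o"])
    x=np.linalg.lstsq(np.vstack(A),np.hstack(b),rcond=None)
    return x[0],np.sqrt(x[1])
def proj(c,X):
    p=c["camera_matrix"]@(c["Rm"].T@(np.array(X)-c["o"]));return p[:2]/p[2]
def st():
    s=arm.get_state();e=R.from_quat(s["eef_rot"]).as_matrix()
    print("t",round(s["time_s"],2),"tcp",s["tcp_pos"].round(4),"xax",e[:,0].round(3),"jaw",e[:,2].round(3),"jawdeg",round(np.degrees(np.arctan2(e[1,2],e[0,2])),2),"F",s["wrist_force"].round(1),"op",round(s["opening"],3),"q",s["joint_pos"].round(2));return s
E
python3 - <<'E'
from h import *
st()
c=snap("top");f=c["frame"]
cv2.imwrite("pics/topA.png",cv2.resize(f[150:320,180:460],None,fx=2.8,fy=2.8,interpolation=cv2.INTER_CUBIC))
s=snap("scene");cv2.imwrite("pics/scA.png",cv2.resize(s["frame"][110:310,220:460],None,fx=3,fy=3,interpolation=cv2.INTER_CUBIC))
for n,uv,z in (("rye",(265,226),.062),("pink",(268,281),.062),("green",(207,226),.07),("white",(232,171),.062),("blue",(282,173),.062)): print(n,ray(c,uv,z).round(3))
E
```

```text
t 0.15 tcp [ 0.1953 -0.5403  0.2305] xax [-0.     0.001 -1.   ] jaw [ 0.34  -0.94  -0.001] jawdeg -70.13 F [-0.1  0.9 -0.8] op 1.0 q [-1.43  0.16  1.6  -0.    1.39 -0.21]
rye [0.443 0.207 0.062]
pink [0.281 0.199 0.062]
green [0.445 0.377 0.07 ]
white [0.608 0.304 0.062]
blue [0.6   0.155 0.062]
```

View pics/topA.png

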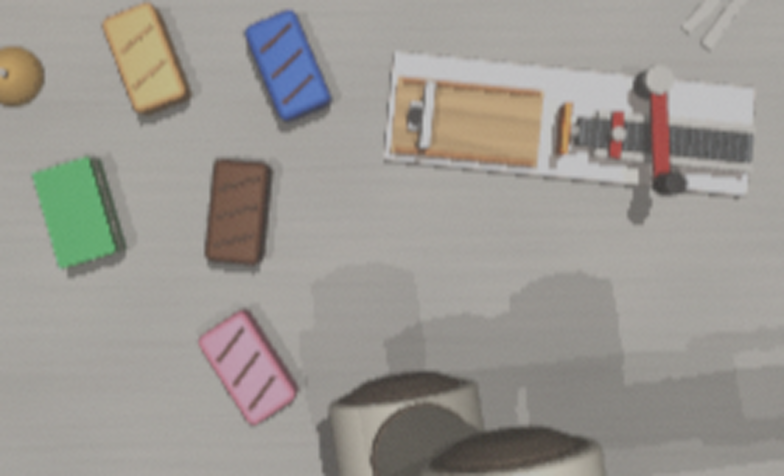

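View pics/scA.png

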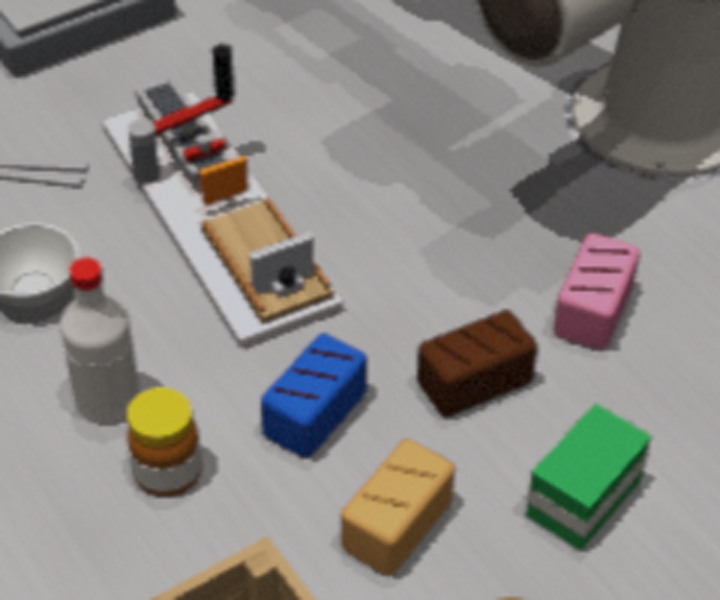

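```bash
python3 - <<'E'
from h import *
c=snap("top");f=c["frame"];hsv=cv2.cvtColor(f,cv2.COLOR_BGR2HSV)
# rye
def rect(m,x0,y0,x1,y1,z,name):
    mm=np.zeros_like(m);mm[y0:y1,x0:x1]=m[y0:y1,x0:x1]
    cs=max(cv2.findContours(mm,cv2.RETR_EXTERNAL,cv2.CHAIN_APPROX_NONE)[0],key=cv2.contourArea)
    W=np.array([ray(c,p[0],z)[:2] for p in cs],dtype=np.float32)
    r=cv2.minAreaRect(W);print(name,cv2.contourArea(cs),"px",np.round(cv2.minAreaRect(cs)[0],1),"ctr",np.round(r[0],4),"size",np.round(r[1],4),"ang",round(r[2],2),"box",cv2.boxPoints(r).round(3).tolist())
H,S,V=cv2.split(hsv)
print("rye hsv",hsv[226,262],hsv[243,265],hsv[226,274])
rect(((S>90)&((H<15)|(H>170))&(V<130)).astype(np.uint8),245,195,285,255,.062,"rye")
print("top/side V rows",V[226,245:285])
rect(((S>60)&(H>5)&(H<25)&(V>90)).astype(np.uint8),315,165,378,215,.030,"bed")
rect(((S>140)&(H>5)&(H<20)).astype(np.uint8),375,180,395,210,.082,"jaw")
rect(((S<30)&(V>185)).astype(np.uint8),310,160,460,225,.010,"base")
for n,uv,z in(("stop top L",(427,84),.085),("stop top R",(430,148),.085),("grip top",(676,184),.151),("grip base",(660,180),.085),("pivot",(659,82),.085)):
    print(n,ray(c,(uv[0]/2.8+180,uv[1]/2.8+150),z).round(4))
cv2.imwrite("pics/topB.png",cv2.resize(f[162:226,310:455],None,fx=5.5,fy=5.5,interpolation=cv2.INTER_CUBIC))
E
```

```text
rye hsv [ 10  71 100] [10 68 94] [14 45 73]
rye 7.0 px [261. 231.] ctr [0.428 0.219] size [0.0296 0.0177] ang 89.16 box [[0.4189999997615814, 0.20399999618530273], [0.43700000643730164, 0.20399999618530273], [0.43700000643730164, 0.23399999737739563], [0.4189999997615814, 0.23399999737739563]]
top/side V rows [167 166 166 166 166 168 166 164 160 116  96 109 111 110 107 104 105 100
 105 112 112 113 117 121 124 122 121 109  93  73  87 143 148 152 165 167
 166 167 168 166]
bed 1128.5 px [346.3 193.1] ctr [ 0.5389 -0.0376] size [0.1579 0.0822] ang 83.55 box [[0.48899999260902405, -0.11100000143051147], [0.5709999799728394, -0.12099999934434891], [0.5889999866485596, 0.035999998450279236], [0.5070000290870667, 0.04500000178813934]]Traceback (most recent call last):
  File "<stdin>", line 14, in <module>
  File "<stdin>", line 6, in rect
ValueError: max() iterable argument is empty
```

```bash
python3 -m creep '2.4 3 1.2 -2 0;2.4 3 1.2 -2 0;2.4 3 1.2 -2 0;2.4 3 1.2 -2 0;2.4 3 1.2 -2 0'; python3 -m creep '1.8 3.4 0.5 -2 0;1.8 3.4 0.5 -2 0;1.8 3.4 0.5 -2 0;1.8 3.4 0.5 -2 0;1.8 3.4 0 -2 0';python3 -m creep '1.5 3.6 0 -1 0;1.5 3.6 0 -1 0;0.5 3.6 0 -1 0;0 3.6 0 -1 0;0 0 0 0 0'
python3 - <<'E'
from h import *
st();c=snap("wrist");cv2.imwrite("pics/w1.png",c["frame"])
E
```

```text
time_s: 0.72
tcp_pos: [0.313, -0.3878, 0.2879]
eef_rot: [0.462, 0.539, -0.459, 0.534]
wrist_force: [1.1, 0.0, 0.6]
opening: 1.001
time_s: 1.13
tcp_pos: [0.4072, -0.2104, 0.3127]
eef_rot: [0.51, 0.491, -0.507, 0.492]
wrist_force: [0.9, -0.4, 0.7]
opening: 0.998
time_s: 1.55
tcp_pos: [0.4449, -0.0535, 0.314]
eef_rot: [0.527, 0.473, -0.522, 0.475]
wrist_force: [0.3, 0.4, -0.8]
opening: 1.002
t 1.55 tcp [ 0.4449 -0.0535  0.314 ] xax [ 0.008  0.003 -1.   ] jaw [-0.101 -0.995 -0.003] jawdeg -95.79 F [ 0.3  0.4 -0.8] op 1.002 q [-0.39 -0.23  1.82  0.01  1.55  1.28]
```

View pics/w1.png

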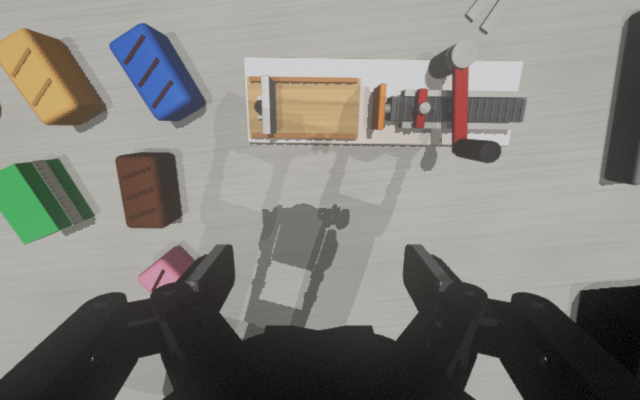

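```bash
python3 - <<'E'
from h import *
c=snap("wrist");f=c["frame"];import pickle;pickle.dump(c,open("w1.pkl","wb"));pickle.dump(snap("top"),open("t1.pkl","wb"));pickle.dump(snap("scene"),open("s1.pkl","wb"))
cv2.imwrite("pics/w1a.png",cv2.resize(f[45:170,240:400],None,fx=5,fy=4.6,interpolation=cv2.INTER_CUBIC) if 0 else cv2.resize(f[45:165,240:400],None,fx=5,fy=5,interpolation=cv2.INTER_CUBIC))
cv2.imwrite("pics/w1b.png",cv2.resize(f[30:175,370:530],None,fx=4,fy=4,interpolation=cv2.INTER_CUBIC))
cv2.imwrite("pics/w1c.png",cv2.resize(f[140:240,100:200],None,fx=5,fy=5,interpolation=cv2.INTER_CUBIC))
E
```

```text
(no output)
```

View pics/w1a.png

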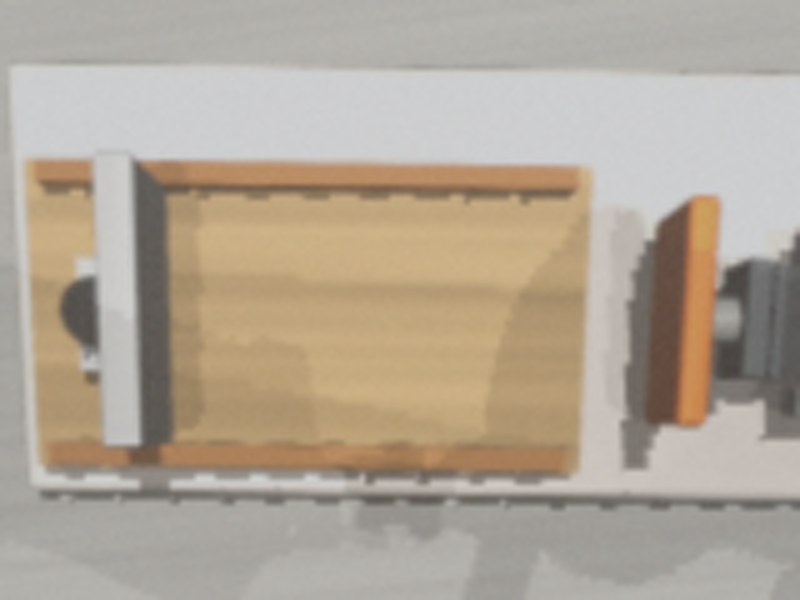

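View pics/w1b.png

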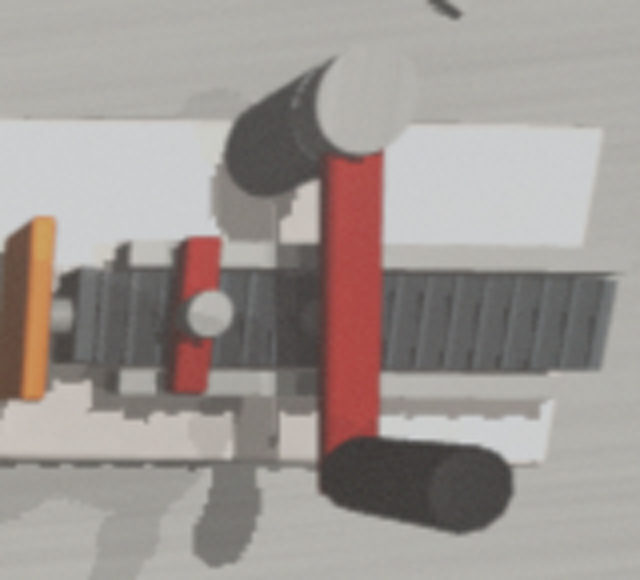

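View pics/w1c.png

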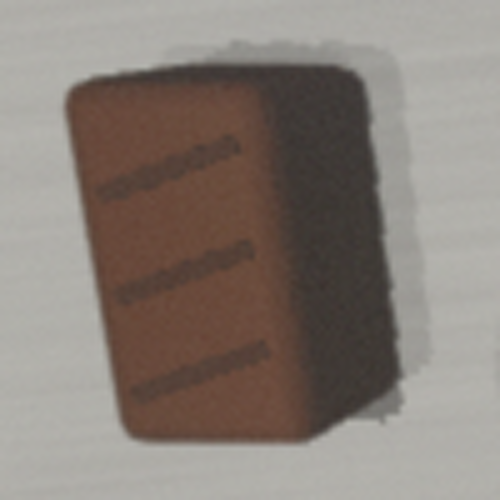

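```bash
python3 - <<'E'
from h import *
import pickle;c=pickle.load(open("w1.pkl","rb"))
def g(ox,oy,k):
    return lambda u,v,z: ray(c,((u+.5)/k-.5+ox,(v+.5)/k-.5+oy),z)
a=g(240,45,5);b=g(370,30,4);d=g(100,140,5)
def pr(n,*P):
    print(n,*[p.round(4)[:2] for p in P])
    if len(P)==2: v=P[1]-P[0];print("   mid",((P[0]+P[1])/2).round(4)[:2],"len",np.linalg.norm(v).round(4),"ang",np.degrees(np.arctan2(v[1],v[0])).round(2))
pr("lip far",a(590,167,.038),a(25,158,.038))
pr("lip near",a(575,471,.038),a(40,467,.038))
pr("wood -y end",a(592,175,.03),a(578,472,.03))
pr("wood +y end",a(26,175,.03),a(38,463,.03))
pr("stop topfront",a(132,153,.085),a(143,443,.085))
pr("stop topback",a(95,153,.085),a(105,445,.085))
pr("stop botfront",a(167,170,.03),a(166,450,.03))
pr("jaw top front",a(695,197,.082),a(680,423,.082))
pr("jaw top back",a(718,197,.082),a(705,423,.082))
pr("grip top",b(470,487,.151)); pr("post top",b(367,98,.13),b(367,98,.10))
pr("base far",b(602,127,.0),a(12,66,.0)); pr("base far .012",b(602,127,.012),a(12,66,.012))
pr("rye left side",d(68,90,.062),d(125,437,.062))
pr("rye right side",d(262,85,.062),d(310,440,.062))
pr("rye ends", d(165,83,.062),d(217,440,.062))
E
```

```text
lip far [ 0.5695 -0.1228] [0.5876 0.032 ]
   mid [ 0.5786 -0.0454] len 0.1558 ang 83.35
lip near [ 0.4881 -0.1131] [0.505  0.0416]
   mid [ 0.4965 -0.0358] len 0.1556 ang 83.79
wood -y end [ 0.5685 -0.1244] [ 0.4873 -0.1149]
   mid [ 0.5279 -0.1196] len 0.0817 ang 173.34
wood +y end [0.5847 0.0343] [0.5061 0.044 ]
   mid [0.5454 0.0391] len 0.0792 ang 172.97
stop topfront [ 0.5774 -0.0049] [0.5088 0.0025]
   mid [ 0.5431 -0.0012] len 0.069 ang 173.84
stop topback [0.5783 0.0041] [0.5093 0.0123]
   mid [0.5438 0.0082] len 0.0695 ang 173.23
stop botfront [ 0.5819 -0.0055] [0.506  0.0057]
   mid [5.439e-01 1.000e-04] len 0.0768 ang 171.63
jaw top front [ 0.5537 -0.142 ] [ 0.4998 -0.1356]
   mid [ 0.5268 -0.1388] len 0.0544 ang 173.23
jaw top back [ 0.5532 -0.1477] [ 0.4991 -0.1421]
   mid [ 0.5261 -0.1449] len 0.0544 ang 174.02
grip top [ 0.4664 -0.2403]
post top [ 0.5687 -0.2203] [ 0.5741 -0.2347]
   mid [ 0.5714 -0.2275] len 0.0337 ang -69.46
base far [ 0.5734 -0.3695] [0.6199 0.0402]
   mid [ 0.5967 -0.1646] len 0.4123 ang 83.52
base far .012 [ 0.5717 -0.3614] [0.6171 0.0375]
   mid [ 0.5944 -0.162 ] len 0.4015 ang 83.52
rye left side [0.4978 0.2267] [0.3959 0.2391]
   mid [0.4468 0.2329] len 0.1026 ang 173.06
rye right side [0.4937 0.1724] [0.3894 0.1845]
   mid [0.4416 0.1784] len 0.1049 ang 173.4
rye ends [0.4969 0.1992] [0.3922 0.212 ]
   mid [0.4446 0.2056] len 0.1055 ang 173.0
```

```bash
python3 -m creep '0 3.7 -1 -0.2 0;0 3.7 -1 -0.2 0;0 3.7 -1 -0.2 0;0 3.7 -1 -0.2 0;0 3.7 -1 -0.2 0'; python3 -m creep '0 3.5 -1.5 0 0;0 2.5 -2 0 0;0 1 -2 0 0;0 0 -1 0 0;0 0 0 0 0'
python3 - <<'E'
from h import *
s=st();c=snap("wrist");cv2.imwrite("pics/w2.png",c["frame"])
print((np.array([.4445,.2055,.018])-s["tcp_pos"]).round(4)*100)
E
```

```text
time_s: 2.17
tcp_pos: [0.448, 0.1159, 0.2645]
eef_rot: [0.539, 0.455, -0.535, 0.465]
wrist_force: [1.4, -0.2, -0.1]
opening: 1.001
time_s: 2.58
tcp_pos: [0.4493, 0.1871, 0.1948]
eef_rot: [0.54, 0.454, -0.537, 0.464]
wrist_force: [0.6, -0.9, 0.5]
opening: 1.0
t 2.58 tcp [0.4493 0.1871 0.1948] xax [ 0.012 -0.008 -1.   ] jaw [-0.159 -0.987  0.006] jawdeg -99.13 F [ 0.6 -0.9  0.5] op 1.0 q [ 0.15 -0.05  1.89 -0.01  1.29  1.88]
[ -0.48   1.84 -17.68]
```

View pics/w2.png

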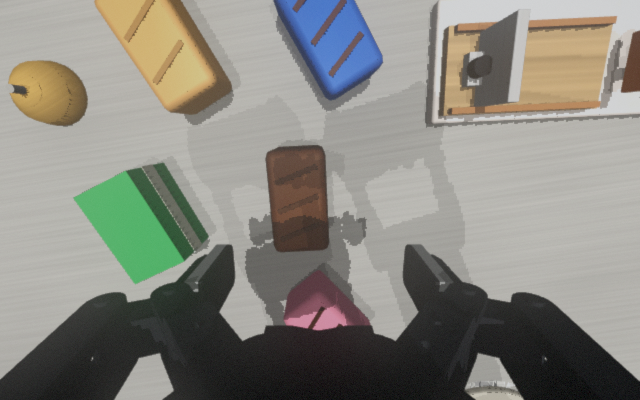

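```bash
python3 - <<'E'
from h import *
c=snap("wrist")
P=[ray(c,p,.062)[:2] for p in((267,152),(325,149),(272,251),(328,249))]
print(np.round(P,4),np.mean(P,0));v=P[0]-P[2];print(np.degrees(np.arctan2(v[1],v[0])));v=P[1]-P[3];print(np.degrees(np.arctan2(v[1],v[0])))
print(np.linalg.norm(P[0]-P[2]),np.linalg.norm(P[0]-P[1]))
E
python3 -m creep '-0.1 0.6 -2 0.8 0;-0.1 0.6 -3 0.8 0;-0.1 0.6 -3 0.7 0;-0.1 0.3 -1 0 0;0 0 0 0 0'
python3 -c "
from h import *
st()"
```

```text
[[0.4996 0.2284]
 [0.4934 0.1722]
 [0.3967 0.2444]
 [0.3893 0.1852]] [0.44475253 0.2075657 ]
-8.832090573691131
-7.086701522246681
0.10419011094176488 0.056513710980193636
time_s: 3.1
tcp_pos: [0.4561, 0.202, 0.1146]
eef_rot: [0.54, 0.456, -0.524, 0.476]
wrist_force: [0.1, -0.8, -0.0]
opening: 1.0
t 3.1 tcp [0.4561 0.202  0.1146] xax [ 0.035 -0.005 -0.999] jaw [-0.131 -0.991  0.001] jawdeg -97.51 F [ 0.1 -0.8 -0. ] op 1.0 q [ 0.18  0.06  1.94 -0.01  1.1   1.89]
```

```bash

python3 -m creep '-0.4 0.15 -1 0 0;-0.4 0.15 -1 0 0;-0.3 0.1 -1 0 0;-0.3 0 -1 0 0;0 0 0 0 0'
python3 -c "
from h import *
st()"
```

```text
time_s: 3.52
tcp_pos: [0.4458, 0.2047, 0.0776]
eef_rot: [0.544, 0.453, -0.521, 0.477]
wrist_force: [-0.3, -0.0, -0.6]
opening: 0.999
t 3.52 tcp [0.4458 0.2047 0.0776] xax [ 0.045 -0.004 -0.999] jaw [-0.135 -0.991 -0.002] jawdeg -97.75 F [-0.3 -0.  -0.6] op 0.999 q [ 0.19  0.1   2.   -0.02  1.01  1.91]
```

```bash

python3 -m creep '-0.1 0.1 -1.2 0.2 0;-0.1 0.1 -1.2 0.2 0;-0.1 0 -1.2 0.2 0;-0.1 0 -1.2 0 0;0 0 -0.5 0 0'
python3 -c "
from h import *
st();c=snap('wrist');cv2.imwrite('pics/w3.png',c['frame'])"
```

```text
time_s: 3.93
tcp_pos: [0.444, 0.2074, 0.0252]
eef_rot: [0.543, 0.455, -0.517, 0.481]
wrist_force: [-0.2, 0.5, 0.0]
opening: 1.004
t 3.93 tcp [0.444  0.2074 0.0252] xax [ 0.052 -0.003 -0.999] jaw [-0.123 -0.992 -0.004] jawdeg -97.08 F [-0.2  0.5  0. ] op 1.004 q [ 0.2   0.19  2.02 -0.02  0.88  1.9 ]
```

View pics/w3.png

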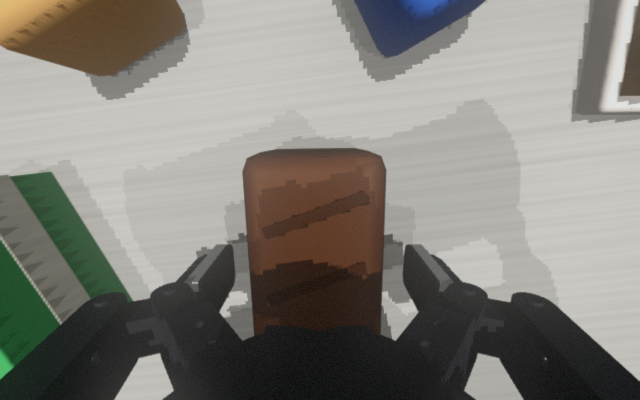

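```bash

python3 -m creep '0 0 -0.6 0 0;0 0 0 0 0.5;0 0 0 0 0.6;0 0 0 0 0.6;0 0 0 0 0.6'
python3 -m creep '0 0 0 0 0.6;0 0 0 0 0.6;0 0 0 0 0.6;0 0 0 0 0.6;0 0 0 0 0.6'
python3 -c "
from h import *
st();c=snap('wrist');cv2.imwrite('pics/w4.png',c['frame'])"
```

```text
time_s: 4.4
tcp_pos: [0.4456, 0.2078, 0.0204]
eef_rot: [0.544, 0.455, -0.516, 0.481]
wrist_force: [0.3, -0.0, -3.3]
opening: 0.698
time_s: 4.82
tcp_pos: [0.4445, 0.2075, 0.0199]
eef_rot: [0.543, 0.455, -0.516, 0.481]
wrist_force: [0.2, 0.8, -1.9]
opening: 0.698
t 4.82 tcp [0.4445 0.2075 0.0199] xax [ 0.053 -0.003 -0.999] jaw [-0.123 -0.992 -0.004] jawdeg -97.07 F [ 0.2  0.8 -1.9] op 0.698 q [ 0.2   0.2   2.02 -0.02  0.87  1.9 ]
```

View pics/w4.png

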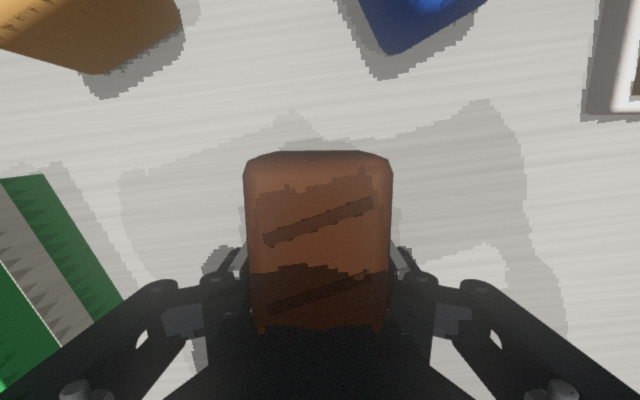

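```bash

python3 -m creep '0 0 2 0 0.6;0 0 3 0 0.6;0 0 3 0 0.6;0 0 3 0 0.6;0 -0.5 3 0 0.6'
python3 -m creep '0.4 -2 0.5 6.5 0.6;0.4 -2 0.2 6.5 0.6;0.4 -2 0 6.5 0.6;0.4 -2 0 6.5 0.6;0.4 -2 0 6.5 0.6'
python3 -c "
from h import *
st()"
```

```text
time_s: 5.28
tcp_pos: [0.4351, 0.2008, 0.1557]
eef_rot: [0.537, 0.459, -0.523, 0.477]
wrist_force: [0.8, 1.3, -3.0]
opening: 0.695
time_s: 5.7
tcp_pos: [0.4598, 0.101, 0.1731]
eef_rot: [0.383, 0.594, -0.354, 0.613]
wrist_force: [0.5, -1.1, -3.3]
opening: 0.691
t 5.7 tcp [0.4598 0.101  0.1731] xax [ 0.045  0.021 -0.999] jaw [ 0.457 -0.89   0.002] jawdeg -62.81 F [ 0.5 -1.1 -3.3] op 0.691 q [-0.06 -0.1   1.98  0.03  1.22  1.03]
```

```bash

python3 -m creep '0.9 -2.2 0 6.7 0.6;0.9 -2.2 0 6.7 0.6;0.9 -2.2 0 6.7 0.6;0.9 -2.2 0 6.7 0.6;0.9 -2.2 0 6.7 0.6'
python3 -m creep '0.7 -1.6 0 6 0.6;0.7 -1.6 0 5 0.6;0.6 -1.3 0 4 0.6;0.4 -0.4 0 3 0.6;0 0 0 0 0.6'
python3 -c "
from h import *
s=st();print((np.array([.5348,-.0696,.05])-s['tcp_pos']).round(4)*100);c=snap('wrist');cv2.imwrite('pics/w5.png',c['frame'])"
```

```text
time_s: 6.12
tcp_pos: [0.5039, -0.0141, 0.1725]
eef_rot: [0.185, 0.682, -0.151, 0.691]
wrist_force: [0.4, -0.2, -3.4]
opening: 0.696
time_s: 6.53
tcp_pos: [0.5293, -0.0712, 0.1711]
eef_rot: [0.07, 0.703, -0.037, 0.706]
wrist_force: [-0.9, 0.0, -3.4]
opening: 0.696
t 6.53 tcp [ 0.5293 -0.0712  0.1711] xax [ 0.008  0.047 -0.999] jaw [ 0.989 -0.151  0.   ] jawdeg -8.69 F [-0.9  0.  -3.4] op 0.696 q [-0.39  0.11  1.78  0.05  1.27 -0.25]
[  0.55   0.16 -12.11]
```

View pics/w5.png

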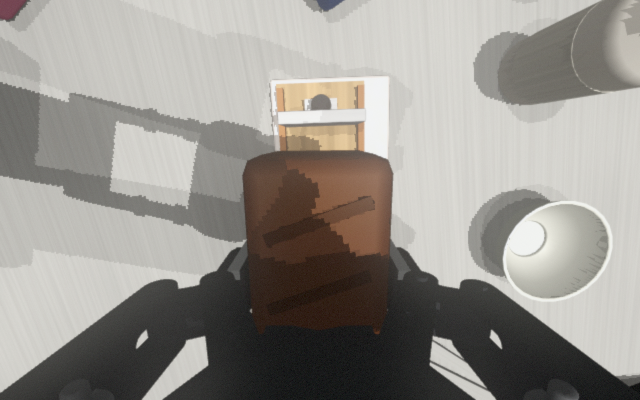

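```bash

python3 -m creep '0.3 0.1 -0.8 1 0.6;0.2 0.1 -1.2 1 0.6;0.1 0 -1.2 0.3 0.6;0 0 -1.2 0 0.6;0 0 -0.5 0 0.6'
python3 -c "
from h import *
s=st();print((np.array([.5348,-.0696,.051])-s['tcp_pos']).round(4)*100)"
```

```text
time_s: 7.0
tcp_pos: [0.5344, -0.0654, 0.1178]
eef_rot: [0.056, 0.705, -0.022, 0.707]
wrist_force: [-0.8, -0.6, -3.1]
opening: 0.694
t 7.0 tcp [ 0.5344 -0.0654  0.1178] xax [ 0.005  0.048 -0.999] jaw [ 0.994 -0.11   0.   ] jawdeg -6.3 F [-0.8 -0.6 -3.1] op 0.694 q [-0.37  0.18  1.81  0.05  1.17 -0.28]
[ 0.04 -0.42 -6.68]
```

```bash

python3 -m creep '0 -0.2 -0.5 0 0.6;0 -0.2 -0.7 0 0.6;0 -0.1 -0.7 0 0.6;0 0 -0.7 0 0.6;0 0 -0.4 0 0.6'
python3 -c "
from h import *
s=st();print((np.array([.5348,-.0696,.051])-s['tcp_pos']).round(4)*100)
c=snap('scene');cv2.imwrite('pics/s2.png',cv2.resize(c['frame'][130:230,240:360],None,fx=6,fy=6,interpolation=2))
c=snap('wrist');cv2.imwrite('pics/w6.png',c['frame'])"
```

```text
time_s: 7.42
tcp_pos: [0.533, -0.0688, 0.0831]
eef_rot: [0.056, 0.706, -0.021, 0.706]
wrist_force: [-0.2, -0.4, -3.1]
opening: 0.699
t 7.42 tcp [ 0.533  -0.0688  0.0831] xax [ 0.002  0.049 -0.999] jaw [ 0.994 -0.108 -0.003] jawdeg -6.18 F [-0.2 -0.4 -3.1] op 0.699 q [-0.38  0.23  1.83  0.05  1.1  -0.3 ]
[ 0.18 -0.08 -3.21]
```

View pics/s2.png

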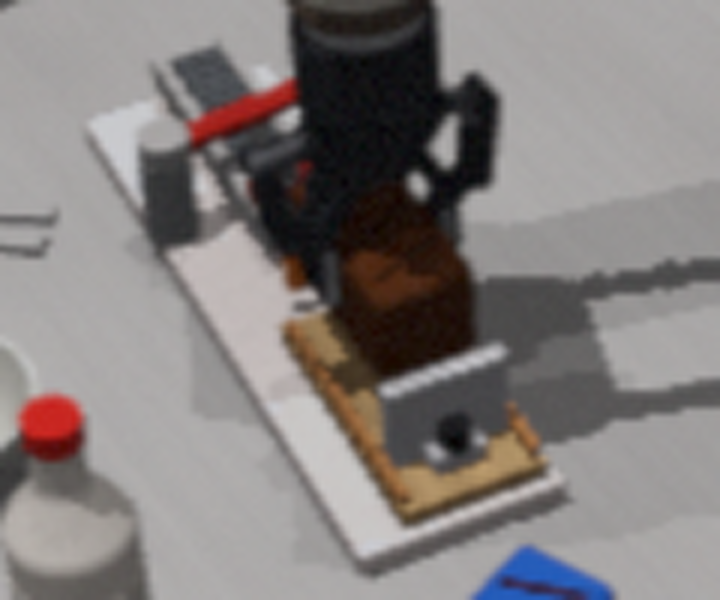

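View pics/w6.png

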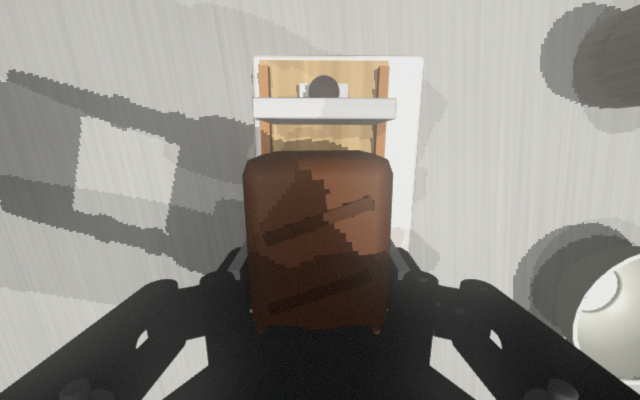

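```bash

python3 - <<'E'
from h import *
c=snap('wrist')
y=np.array([.1124,.9937]);x=np.array([.9937,-.1124])
def rel(P): d=P[:2]-np.array([.5376,-.0406]);return (d@x*1000).round(1),(d@y*1000).round(1)
for n,uv,z in(("stop L",(254,110),.085),("stop R",(396,110),.085),("lip innerL",(271,80),.038),("lip innerR",(377,80),.038),("lip outL",(259,80),.038),("lip outR",(388,80),.038),("loaf far L",(246,165),.125),("loaf far R",(390,165),.125)):
    print(n,rel(ray(c,uv,z)))
E
```

```text
stop L (np.float64(-33.7), np.float64(44.4))
stop R (np.float64(36.0), np.float64(44.7))
lip innerL (np.float64(-32.5), np.float64(67.2))
lip innerR (np.float64(34.9), np.float64(67.5))
lip outL (np.float64(-40.1), np.float64(67.2))
lip outR (np.float64(41.9), np.float64(67.6))
loaf far L (np.float64(-28.6), np.float64(21.0))
loaf far R (np.float64(24.7), np.float64(21.3))
```

```bash

python3 -m creep '0.3 0 0 0 0.6;0.15 0 -0.6 0 0.6;0.05 0 -0.7 0 0.6;0.05 0 -0.7 0 0.6;0.05 0 -0.5 0 0.6'
python3 - <<'E'
from h import *
s=st();c=snap('wrist');cv2.imwrite('pics/w7.png',c['frame'])
E
```

```text
time_s: 7.98
tcp_pos: [0.5428, -0.0699, 0.0602]
eef_rot: [0.055, 0.703, -0.021, 0.708]
wrist_force: [0.2, -0.9, -4.5]
opening: 0.7
t 7.98 tcp [ 0.5428 -0.0699  0.0602] xax [ 0.01   0.047 -0.999] jaw [ 0.994 -0.108  0.005] jawdeg -6.18 F [ 0.2 -0.9 -4.5] op 0.7 q [-0.38  0.29  1.81  0.05  1.05 -0.3 ]
```

View pics/w7.png

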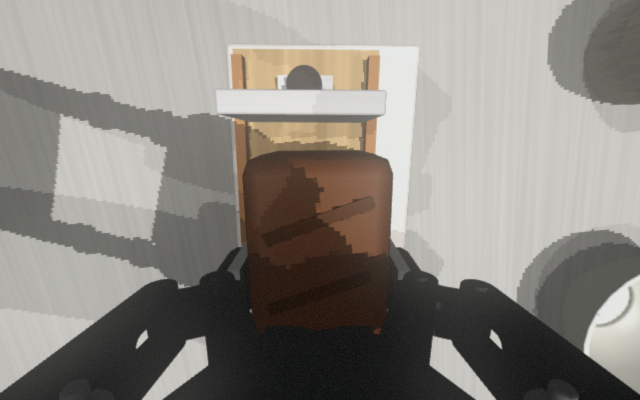

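```bash

python3 -m creep '-0.3 0 0.3 0 0.6;-0.25 0 0 0 0.6;-0.1 0 0 0 0.6;0 0 0 0 0.6;0 0 0 0 0.6'
python3 - <<'E'
from h import *
s=st();c=snap('wrist');cv2.imwrite('pics/w8.png',c['frame'])
y=np.array([.1124,.9937]);x=np.array([.9937,-.1124])
d=s["tcp_pos"][:2]-np.array([.5376,-.0406]);print("tcp",d@x*1000,d@y*1000)
E
```

```text
time_s: 8.45
tcp_pos: [0.5341, -0.0694, 0.0616]
eef_rot: [0.055, 0.705, -0.021, 0.707]
wrist_force: [0.2, 0.3, -4.1]
opening: 0.692
t 8.45 tcp [ 0.5341 -0.0694  0.0616] xax [ 0.006  0.048 -0.999] jaw [ 0.994 -0.108  0.001] jawdeg -6.18 F [ 0.2  0.3 -4.1] op 0.692 q [-0.38  0.27  1.83  0.05  1.05 -0.3 ]
tcp -0.1984344187578295 -29.040832350391344
```

View pics/w8.png

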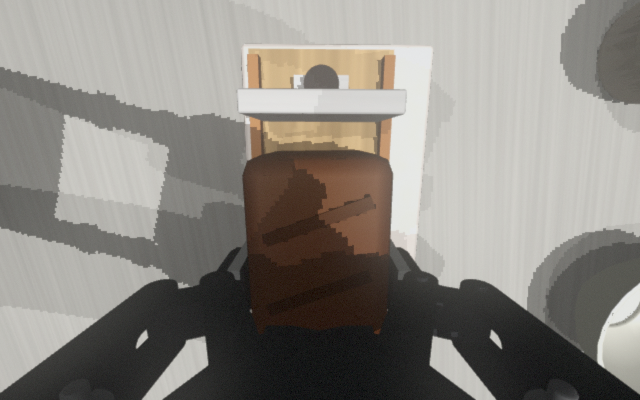

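```bash

python3 -m creep '0.1 0 0 0 0.6;0.05 0 -0.3 0 0.6;0 0 -0.3 0 0.6;0 0 0 0 0.6;0 0 0 0 0.6'
python3 - <<'E'
from h import *
s=st();c=snap('wrist');cv2.imwrite('pics/w9.png',c['frame'])
y=np.array([.1124,.9937]);x=np.array([.9937,-.1124])
d=s["tcp_pos"][:2]-np.array([.5376,-.0406]);print("tcp",d@x*1000,d@y*1000)
E
```

```text
time_s: 8.92
tcp_pos: [0.5365, -0.0697, 0.0556]
eef_rot: [0.055, 0.704, -0.021, 0.708]
wrist_force: [-0.0, 0.4, -3.8]
opening: 0.697
t 8.92 tcp [ 0.5365 -0.0697  0.0556] xax [ 0.008  0.047 -0.999] jaw [ 0.994 -0.108  0.003] jawdeg -6.18 F [-0.   0.4 -3.8] op 0.697 q [-0.38  0.28  1.83  0.05  1.04 -0.3 ]
tcp 2.169714694070379 -29.012849312112415
```

View pics/w9.png

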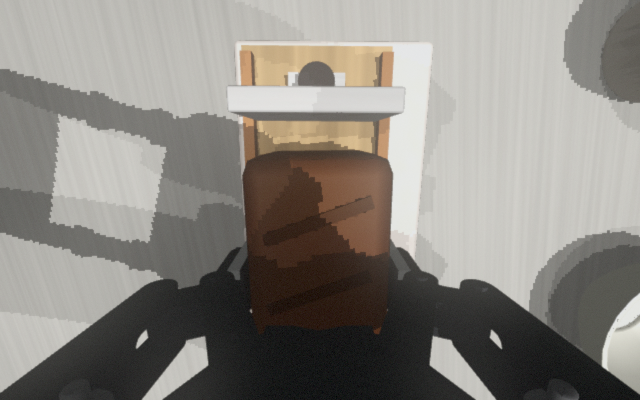

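```bash

python3 -m creep '0 0 -0.25 0 0.6;0 0 -0.25 0 0.6;0 0 -0.1 0 0.6;0 0 0 0 0.6;0 0 0 0 0.6'
python3 - <<'E'
from h import *
s=st()
E
```

```text
time_s: 9.38
tcp_pos: [0.5369, -0.0699, 0.0503]
eef_rot: [0.055, 0.704, -0.021, 0.708]
wrist_force: [-0.9, 0.5, -1.8]
opening: 0.697
t 9.38 tcp [ 0.5369 -0.0699  0.0503] xax [ 0.008  0.047 -0.999] jaw [ 0.994 -0.107  0.003] jawdeg -6.17 F [-0.9  0.5 -1.8] op 0.697 q [-0.38  0.29  1.83  0.05  1.03 -0.3 ]
```

```bash

python3 -m creep '0 0 0 0 0.3;0 0 0 0 0.1;0 0 0 0 0;0 0 0 0 0;0 0 1 0 0'
python3 -m creep '0 0 2 0 0;0 0 3 0 0;0 0 3 0 0;0 0 3 0 0;0 0 3 0 0'
python3 -m creep '-0.5 -1 3 0 0;-0.5 -1 3 0 0;-0.5 -1 3 0 0;0 0 0 0 0;0 0 0 0 0'
python3 - <<'E'
from h import *
import pickle
s=st();c=snap('wrist');pickle.dump(c,open("w10.pkl","wb"));cv2.imwrite('pics/w10.png',c['frame'])
E
```

```text
time_s: 9.8
tcp_pos: [0.5369, -0.0699, 0.0599]
eef_rot: [0.055, 0.704, -0.021, 0.708]
wrist_force: [-0.6, 0.0, 0.4]
opening: 1.001
time_s: 10.22
tcp_pos: [0.5325, -0.0682, 0.2031]
eef_rot: [0.056, 0.707, -0.02, 0.704]
wrist_force: [0.6, -0.7, -0.7]
opening: 0.999
time_s: 10.63
tcp_pos: [0.5195, -0.0999, 0.3119]
eef_rot: [0.053, 0.7, -0.022, 0.711]
wrist_force: [-0.2, 0.5, -0.3]
opening: 0.997
t 10.63 tcp [ 0.5195 -0.0999  0.3119] xax [ 0.018  0.042 -0.999] jaw [ 0.994 -0.107  0.013] jawdeg -6.12 F [-0.2  0.5 -0.3] op 0.997 q [-0.45 -0.01  1.62  0.05  1.54 -0.34]
```

View pics/w10.png

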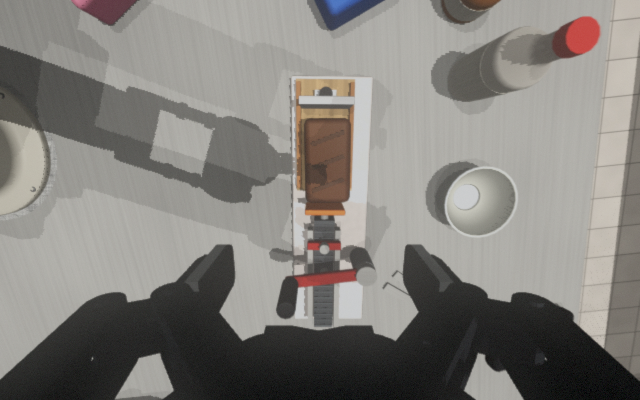

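```bash

python3 - <<'E'
import pickle,cv2
c=pickle.load(open("w10.pkl","rb"));f=c["frame"]
cv2.imwrite("pics/w10a.png",cv2.resize(f[70:220,280:390],None,fx=4,fy=4,interpolation=2))
cv2.imwrite("pics/w10b.png",cv2.resize(f[200:330,260:400],None,fx=4,fy=4,interpolation=2))
E
```

```text
(no output)
```

View pics/w10a.png

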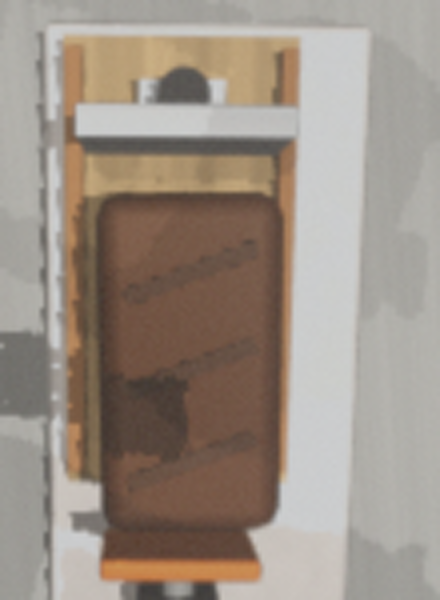

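View pics/w10b.png

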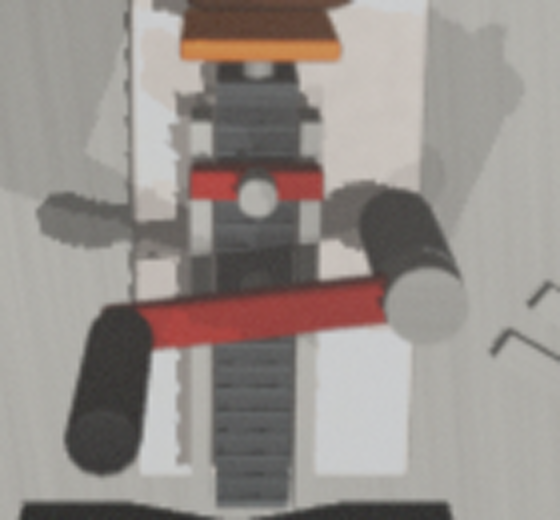

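```bash

python3 - <<'E'
from h import *
import pickle
c=pickle.load(open("w10.pkl","rb"));w=pickle.load(open("w1.pkl","rb"))
y=np.array([.1124,.9937]);x=np.array([.9937,-.1124])
def rel(P): d=P[:2]-np.array([.5376,-.0406]);return np.array([(d@x*1000),(d@y*1000)]).round(1)
def g(ox,oy,k): return lambda u,v: ((u+.5)/k-.5+ox,(v+.5)/k-.5+oy)
a=g(280,70,4);b=g(260,200,4);bw=g(370,30,4)
for n,p,z in(("loaf FL",a(100,230),.092),("loaf FR",a(278,230),.092),("loaf NL",a(104,495),.092),("loaf NR",a(278,495),.092),("far end",a(188,195),.090),("near end",a(190,528),.090),("stop front top L",a(80,138),.085),("stop front top R",a(298,138),.085),("lipoutL",a(65,200),.038),("lipoutR",a(297,100),.038),("jaw front top",a(180,560),.082),("jaw top L",b(182,50),.082),("jaw top R",b(340,50),.082)):
    print(n,rel(ray(c,p,z)))
g1=ray(c,b(102,440),.151);g2=ray(w,bw(470,487),.151);print("grip",g1.round(4),g2.round(4),tri(c,b(102,440),w,bw(470,487)))
h=tri(c,b(427,303),w,bw(367,98));print("pivot",h)
s=snap("scene");cv2.imwrite("pics/s3.png",cv2.resize(s["frame"][110:230,240:360],None,fx=5,fy=5,interpolation=2))
print("pred grip scene", proj(s,[g1[0],g1[1],.151]))
E
```

```text
loaf FL [-26.2  11.7]
loaf FR [29.8 12.1]
loaf NL [-25.3 -72.9]
loaf NR [ 32.3 -72.7]
far end [ 1.4 22.6]
near end [  3.4 -84.5]
stop front top L [-32.6  39.9]
stop front top R [36.1 40.5]
lipoutL [-40.5  24. ]
lipoutR [41.5 58.4]
jaw front top [  0.5 -97.6]
jaw top L [ -26.4 -101.2]
jaw top R [  28.1 -101.1]
grip [ 0.4658 -0.2397  0.151 ] [ 0.4664 -0.2403  0.151 ] (array([ 0.46594432, -0.24072706,  0.14982974]), array([0.00058055]))
pivot (array([ 0.57900309, -0.24793187,  0.0721459 ]), array([0.00016749]))
pred grip scene [293.29291079 125.58804762]
```

View pics/s3.png

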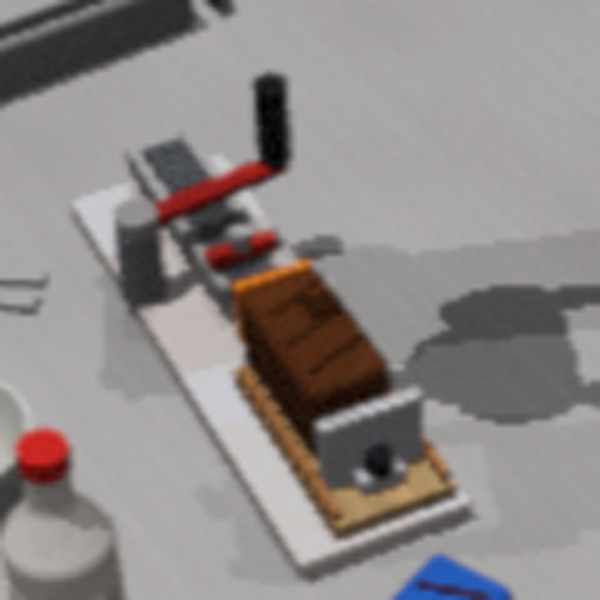

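```bash

python3 - <<'E'
from h import *
import pickle
c=pickle.load(open("w10.pkl","rb"));w=pickle.load(open("w1.pkl","rb"))
y=np.array([.1124,.9937]);x=np.array([.9937,-.1124])
def rel(P): d=P[:2]-np.array([.5376,-.0406]);return np.array([(d@x*1000),(d@y*1000)]).round(1)
def g(ox,oy,k): return lambda u,v: ((u+.5)/k-.5+ox,(v+.5)/k-.5+oy)
b=g(260,200,4);bw=g(370,30,4)
for n,cc,p,q in(("w10 low",c,b(155,348),b(383,323)),("w10 up",c,b(150,308),b(380,282)),("w1 R",w,bw(380,435),bw(384,155)),("w1 L",w,bw(322,460),bw(330,155))):
    P,Q=rel(ray(cc,p,.085)),rel(ray(cc,q,.085));d=P-Q;print(n,P,Q,"ang",np.arctan2(-d[1],-d[0]) )
for z in(.1,.11,.12,.13,.14): print(z,rel(ray(c,b(427,303),z)),rel(ray(w,bw(367,98),z)))
print(rel(ray(c,b(102,440),.151)))
E
```

```text
w10 low [ -36.6 -212.4] [  46.1 -202.5] ang 0.11914283027943434
w10 up [ -38.2 -196.5] [  44.5 -186.4] ang 0.12152635835116575
w1 R [ -37.1 -213.6] [  45.9 -203. ] ang 0.12702323606512825
w1 L [ -45.2 -196. ] [  45.7 -186.6] ang 0.10304407521190456
0.1 [  58.7 -186.9] [  58.1 -188.7]
0.11 [  56.7 -181.7] [  55.8 -184.2]
0.12 [  54.7 -176.5] [  53.4 -179.6]
0.13 [  52.7 -171.3] [  51.1 -175.1]
0.14 [  50.7 -166.2] [  48.8 -170.5]
[ -48.9 -205.9]
```

```bash

python3 -m creep '-0.5 -1.4 -0.5 -7 0;-0.5 -1.4 -0.5 -7 0;-0.5 -1.4 -0.5 -7 0;-0.5 -1.4 -0.5 -7 0;-0.5 -1.4 -0.5 -7 0'
python3 -m creep '-0.5 -1.4 -0.5 -7 0;-0.5 -1.4 -0.5 -7 0;-0.5 -1.4 -0.5 -7 0;-0.5 -1.4 -0.5 -7 0;-0.5 -1.4 -0.5 -7 0'
python3 - <<'E'
from h import *
s=st();print((np.array([.466,-.2402,.11])-s["tcp_pos"])*100)
E
```

```text
time_s: 11.15
tcp_pos: [0.4927, -0.1665, 0.2793]
eef_rot: [0.267, 0.654, -0.237, 0.667]
wrist_force: [0.6, 0.2, 0.2]
opening: 1.002
time_s: 11.57
tcp_pos: [0.4631, -0.2348, 0.2433]
eef_rot: [0.457, 0.546, -0.43, 0.556]
wrist_force: [0.4, 0.2, 0.5]
opening: 0.999
t 11.57 tcp [ 0.4631 -0.2348  0.2433] xax [ 0.035  0.02  -0.999] jaw [ 0.215 -0.977 -0.012] jawdeg -77.6 F [0.4 0.2 0.5] op 0.999 q [-0.73 -0.01  1.75  0.04  1.39  0.62]
[  0.28719084  -0.54217635 -13.3322997 ]
```

```bash

python3 -m creep '0.3 -0.5 -0.5 -6.5 0;0 0 -0.5 -6.5 0;0 0 -0.5 -5 0;0 0 0 0 0;0 0 0 0 0'
python3 - <<'E'
from h import *
s=st();print((np.array([.466,-.2402,.11])-s["tcp_pos"])*100)
c=snap('wrist');cv2.imwrite('pics/w11.png',c['frame'])
print(proj(c,[.466,-.2402,.151]))
E
```

```text
time_s: 11.98
tcp_pos: [0.4612, -0.2377, 0.2171]
eef_rot: [0.54, 0.469, -0.517, 0.47]
wrist_force: [0.6, 0.4, 0.3]
opening: 0.997
t 11.98 tcp [ 0.4612 -0.2377  0.2171] xax [ 0.026  0.021 -0.999] jaw [-0.118 -0.993 -0.024] jawdeg -96.78 F [0.6 0.4 0.3] op 0.997 q [-0.73  0.01  1.78  0.03  1.34  0.95]
[  0.48167017  -0.24657532 -10.7140269 ]
[322.52081393 208.59262757]
```

View pics/w11.png

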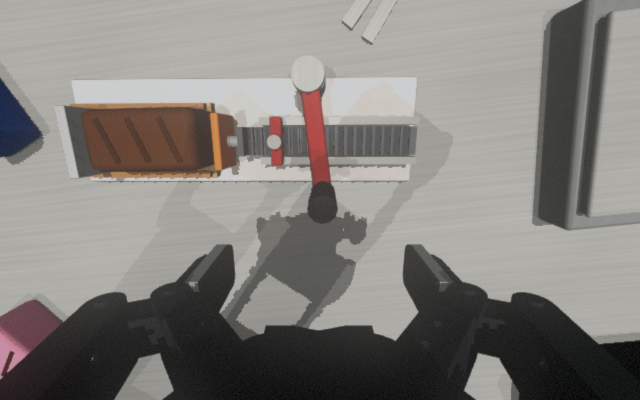

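```bash

python3 -m creep '0.1 0 -1.5 0 0;0.1 -0.1 -2 0 0;0.2 -0.1 -2 0 0;0.1 -0.1 -2 0 0;0 0 -0.5 0 0'
python3 - <<'E'
from h import *
s=st();print((np.array([.466,-.2402,.11])-s["tcp_pos"])*100)
c=snap('wrist');cv2.imwrite('pics/w12.png',c['frame'])
print(proj(c,[.466,-.2402,.151]))
E
```

```text
time_s: 12.45
tcp_pos: [0.4681, -0.2403, 0.1369]
eef_rot: [0.538, 0.47, -0.513, 0.476]
wrist_force: [-0.2, 0.5, -1.2]
opening: 1.001
t 12.45 tcp [ 0.4681 -0.2403  0.1369] xax [ 0.03   0.018 -0.999] jaw [-0.105 -0.994 -0.021] jawdeg -96.0 F [-0.2  0.5 -1.2] op 1.001 q [-0.72  0.11  1.84  0.04  1.17  0.94]
[-0.20861609  0.01453528 -2.68732359]
[317.41038869 264.06463945]
```

View pics/w12.png

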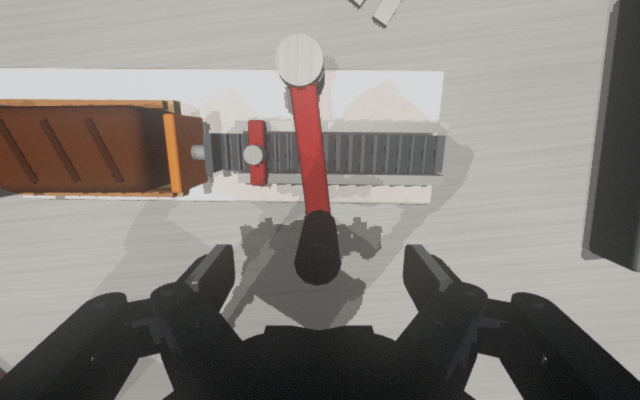

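```bash

python3 -m creep '-0.1 0 -1 0 0;-0.1 0 -1 0 0;-0.1 0 -0.7 0 0;0 0 0 0 0;0 0 0 0 0.5'
python3 -m creep '0 0 0 0 0.85;0 0 0 0 0.85;0 0 0 0 0.85;0 0 0 0 0.85;0 0 0 0 0.85'
python3 -c "
from h import *
s=st()
c=snap('wrist');cv2.imwrite('pics/w13.png',c['frame'])"
```

```text
time_s: 12.92
tcp_pos: [0.4664, -0.2412, 0.111]
eef_rot: [0.537, 0.47, -0.512, 0.478]
wrist_force: [0.1, 0.5, 1.3]
opening: 0.884
time_s: 13.33
tcp_pos: [0.4674, -0.2422, 0.1132]
eef_rot: [0.537, 0.469, -0.512, 0.479]
wrist_force: [-1.2, 1.7, -0.8]
opening: 0.261
t 13.33 tcp [ 0.4674 -0.2422  0.1132] xax [ 0.036  0.012 -0.999] jaw [-0.101 -0.995 -0.016] jawdeg -95.77 F [-1.2  1.7 -0.8] op 0.261 q [-0.73  0.14  1.87  0.04  1.12  0.93]
```

View pics/w13.png

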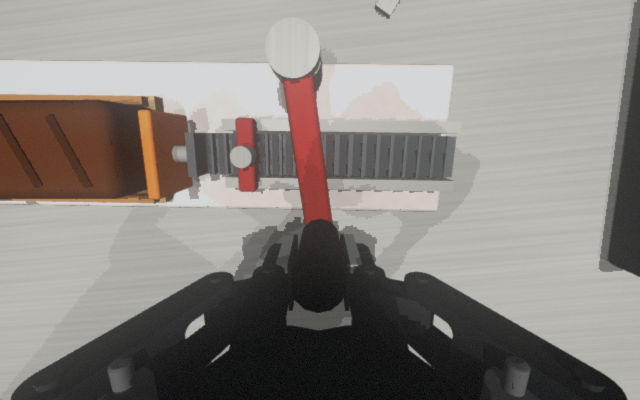

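```bash

python3 -m creep '0 0.6 0 0 0.85;0 0.7 0 0 0.85;0.1 0.7 0 0 0.85;0.1 0.7 0 0 0.85;0.1 0.3 0 0 0.85'
python3 -c "
from h import *
s=st();d=s['tcp_pos'][:2]-[.4674,-.2422];print(d@[.9937,-.1124]*1000,d@[.1124,.9937]*1000)
c=snap('wrist');cv2.imwrite('pics/w14.png',c['frame'])"
```

```text
time_s: 13.8
tcp_pos: [0.4665, -0.2206, 0.113]
eef_rot: [0.532, 0.464, -0.52, 0.481]
wrist_force: [-3.7, -4.9, -0.5]
opening: 0.268
t 13.8 tcp [ 0.4665 -0.2206  0.113 ] xax [ 0.029 -0.007 -1.   ] jaw [-0.107 -0.994  0.004] jawdeg -96.15 F [-3.7 -4.9 -0.5] op 0.268 q [-0.68  0.11  1.9   0.01  1.11  0.99]
-3.295700153691824 21.38108151114432
```

View pics/w14.png

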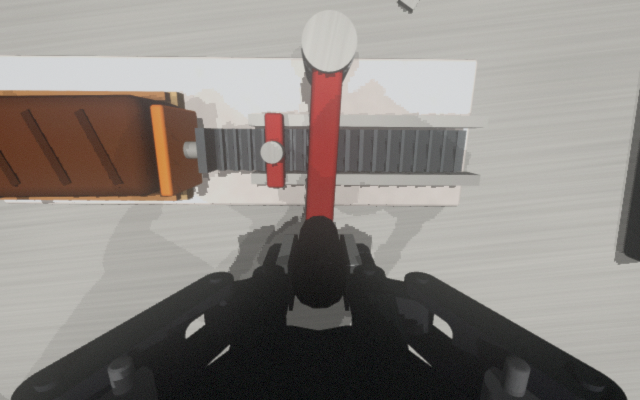

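```bash

python3 -m creep '0.2 0.4 0 0 0.85;0.1 0.4 0 0 0.85;0.1 0.3 0 0 0.85;0 0.2 0 0 0.85;0 0 0 0 0.85'
python3 -c "
from h import *
s=st();d=s['tcp_pos'][:2]-[.4674,-.2422];print(d@[.9937,-.1124]*1000,d@[.1124,.9937]*1000)
c=snap('wrist');cv2.imwrite('pics/w15.png',c['frame'])"
```

```text
time_s: 14.27
tcp_pos: [0.4672, -0.2127, 0.1128]
eef_rot: [0.532, 0.46, -0.526, 0.479]
wrist_force: [1.1, -2.3, -0.3]
opening: 0.266
t 14.27 tcp [ 0.4672 -0.2127  0.1128] xax [ 0.024 -0.015 -1.   ] jaw [-0.119 -0.993  0.012] jawdeg -96.84 F [ 1.1 -2.3 -0.3] op 0.266 q [-0.66  0.11  1.9   0.    1.1   1.02]
-3.5587852193479304 29.24490692307132
```

View pics/w15.png

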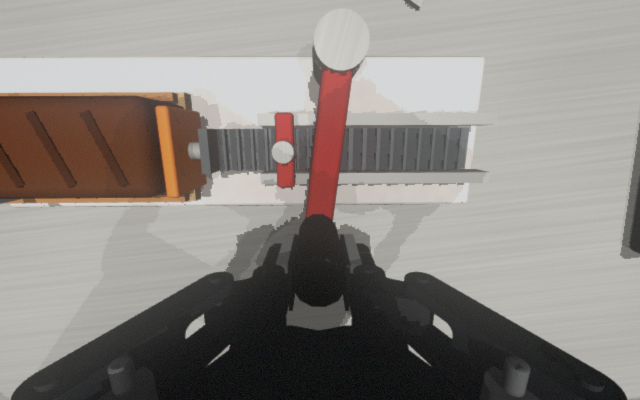

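```bash
cat >> h.py <<'E'
def lever(c):
    "apparent bar angle from red mask, rays at z=.085, minus rest value later"
    hsv=cv2.cvtColor(c["frame"],cv2.COLOR_BGR2HSV)
    m=(((hsv[...,0]<8)|(hsv[...,0]>172))&(hsv[...,1]>120)&(hsv[...,2]>60)).astype(np.uint8)
    cs=sorted(cv2.findContours(m,cv2.RETR_EXTERNAL,cv2.CHAIN_APPROX_NONE)[0],key=cv2.contourArea)[-1][:,0]
    ys=np.arange(cs[:,1].min()+12,cs[:,1].max()-12)
    pts=[];
    for v in ys:
        r=np.where(m[v,cs[:,0].min():cs[:,0].max()+1])[0]+cs[:,0].min(); pts.append(ray(c,((r.min()+r.max())/2,v),.085)[:2])
    vx,vy,_,_=cv2.fitLine(np.array(pts,np.float32),cv2.DIST_HUBER,0,.01,.01).ravel()
    if vx>0: vx,vy=-vx,-vy
    x=np.array([.9937,-.1124]);y=np.array([.1124,.9937]);d=np.array([vx,vy])
    return np.arctan2(d@y,-(d@x)), len(ys)
def chk(name):
    s=st();d=s['tcp_pos'][:2]-np.array([.4674,-.2422]);print("path x,y",(d@[.9937,-.1124]*1000).round(1),(d@[.1124,.9937]*1000).round(1))
    c=snap('wrist');cv2.imwrite(f'pics/{name}.png',c['frame']);print("lever app",lever(c)); return c
E
python3 - <<'E'
from h import *
import pickle
for n in("w1",): print(n,lever(pickle.load(open(n+".pkl","rb"))))
chk("w16")
E
```

```text
w1 (np.float64(-0.13670048609934374), 49)
t 14.32 tcp [ 0.4671 -0.2128  0.1128] xax [ 0.024 -0.015 -1.   ] jaw [-0.119 -0.993  0.012] jawdeg -96.83 F [-0.1 -3.5 -1.7] op 0.265 q [-0.66  0.11  1.9   0.    1.1   1.02]
path x,y -3.6 29.2
lever app (np.float64(0.1252040346300634), 124)
```

```bash

python3 -m creep '0.1 0.4 0 0 0.85;0 0.4 0 0 0.85;0 0 0 0 0.85;0 0 0 0 0.85;0 0 0 0 0.85'
python3 -c "
from h import *
chk('w17')"
```

```text
time_s: 14.78
tcp_pos: [0.468, -0.2083, 0.1128]
eef_rot: [0.532, 0.456, -0.528, 0.479]
wrist_force: [0.2, -4.1, -2.0]
opening: 0.269
t 14.78 tcp [ 0.468  -0.2083  0.1128] xax [ 0.025 -0.021 -0.999] jaw [-0.125 -0.992  0.018] jawdeg -97.18 F [ 0.2 -4.1 -2. ] op 0.269 q [-0.65  0.1   1.91 -0.    1.1   1.04]
path x,y -3.2 33.8
lever app (np.float64(0.16747423960733762), 123)
```

```bash

python3 -m creep '-0.1 -0.8 0 0 0.85;-0.1 -0.8 0 0 0.85;-0.1 -0.8 0 0 0.85;0 -0.8 0 0 0.85;0 -0.4 0 0 0.85'
python3 -c "
from h import *
chk('w18')"
```

```text
time_s: 15.25
tcp_pos: [0.4611, -0.2331, 0.1126]
eef_rot: [0.531, 0.47, -0.523, 0.473]
wrist_force: [-0.7, 2.2, 0.5]
opening: 0.261
t 15.25 tcp [ 0.4611 -0.2331  0.1126] xax [ 0.011  0.004 -1.   ] jaw [-0.111 -0.994 -0.005] jawdeg -96.4 F [-0.7  2.2  0.5] op 0.261 q [-0.71  0.13  1.88  0.01  1.13  0.97]
path x,y -7.3 8.3
lever app (np.float64(-0.06823154607042822), 127)
```

View pics/w18.png

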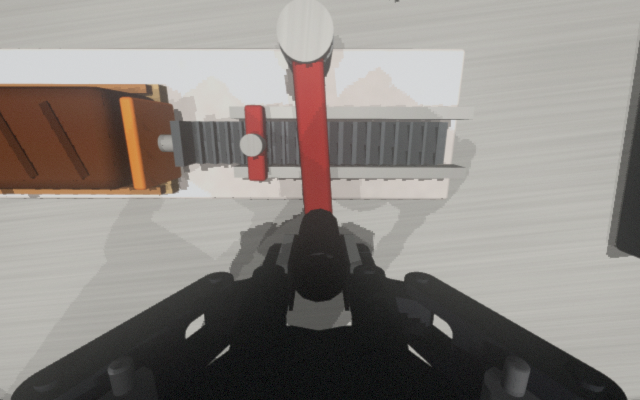

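```bash

python3 -m creep '0.2 -0.3 0 0 0.85;0.2 -0.3 0 0 0.85;0.1 -0.2 0 0 0.85;0 -0.1 0 0 0.85;0 0 0 0 0.85'
python3 -c "
from h import *
chk('w19')"
```

```text
time_s: 15.72
tcp_pos: [0.4607, -0.2357, 0.1127]
eef_rot: [0.525, 0.481, -0.521, 0.471]
wrist_force: [-2.0, 3.3, 0.3]
opening: 0.27
t 15.72 tcp [ 0.4607 -0.2357  0.1127] xax [-0.007  0.015 -1.   ] jaw [-0.094 -0.995 -0.014] jawdeg -95.39 F [-2.   3.3  0.3] op 0.27 q [-0.71  0.15  1.86  0.01  1.15  0.95]
path x,y -7.4 5.7
lever app (np.float64(-0.09546297209886477), 128)
```

```bash

python3 -m creep '0.5 -0.6 0 0 0.85;0.5 -0.5 0 0 0.85;0.4 -0.4 0 0 0.85;0 -0.3 0 0 0.85;0 0 0 0 0.85'
python3 -c "
from h import *
chk('w20')"
```

```text
time_s: 16.18
tcp_pos: [0.4612, -0.2424, 0.1123]
eef_rot: [-0.516, -0.5, 0.523, -0.458]
wrist_force: [-0.6, -0.4, -2.0]
opening: 0.269
t 16.18 tcp [ 0.4612 -0.2424  0.1123] xax [-0.047  0.037 -0.998] jaw [-0.082 -0.996 -0.033] jawdeg -94.7 F [-0.6 -0.4 -2. ] op 0.269 q [-0.71  0.19  1.81 -0.    1.2   0.94]
path x,y -6.1 -0.8
lever app (np.float64(-0.16038411374491024), 134)
```

View pics/w20.png

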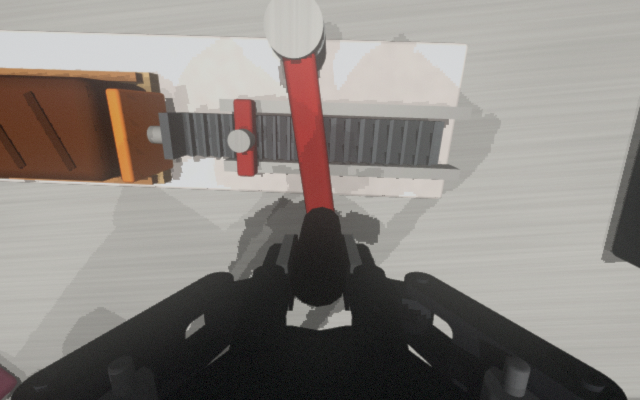

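```bash

python3 -m creep '0 0 0 0 0.62;0 0 0 0 0.62;0 0 0 0 0.62;0.2 0 0 -1 0.62;0 0 0 0 0.62'
python3 -c "
from h import *
chk('w21')"
```

```text
time_s: 16.65
tcp_pos: [0.4639, -0.2431, 0.1123]
eef_rot: [-0.521, -0.494, 0.527, -0.454]
wrist_force: [-0.6, -0.3, -0.0]
opening: 0.375
t 16.65 tcp [ 0.4639 -0.2431  0.1123] xax [-0.044  0.036 -0.998] jaw [-0.101 -0.994 -0.031] jawdeg -95.79 F [-0.6 -0.3 -0. ] op 0.375 q [-0.71  0.2   1.8  -0.    1.2   0.96]
path x,y -3.3 -1.3
lever app (np.float64(-0.15612412750292262), 130)
```

View pics/w21.png

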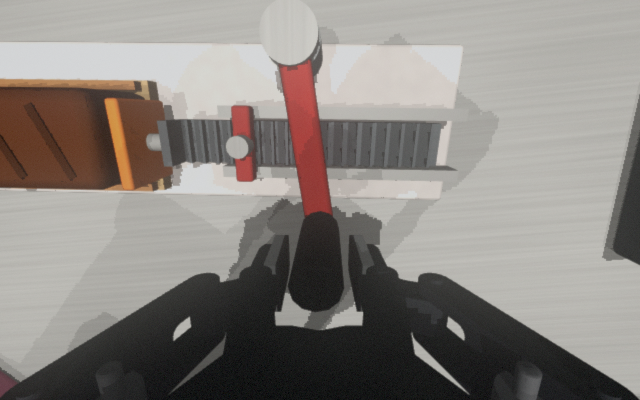

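```bash

python3 -m creep '0.1 0.9 0 0 0.62;0.1 0.9 0 0 0.62;0.1 0.9 0 0 0.62;0.1 0.8 0 0 0.62;0.1 0.5 0 0 0.62'
python3 -c "
from h import *
chk('w22')"
```

```text
time_s: 17.12
tcp_pos: [0.4672, -0.2052, 0.1126]
eef_rot: [-0.518, -0.492, 0.531, -0.456]
wrist_force: [-1.8, -3.2, -0.8]
opening: 0.38
t 17.12 tcp [ 0.4672 -0.2052  0.1126] xax [-0.048  0.025 -0.999] jaw [-0.101 -0.995 -0.02 ] jawdeg -95.8 F [-1.8 -3.2 -0.8] op 0.38 q [-0.65  0.16  1.84 -0.01  1.19  1.03]
path x,y -4.3 36.7
lever app (np.float64(0.1482161481987101), 129)
```

```bash

python3 -m creep '-0.1 -0.9 0 0 0.62;-0.1 -0.9 0 0 0.62;-0.1 -0.9 0 0 0.62;0 -0.9 0 0 0.62;0 -0.6 0 0 0.62'
python3 -c "
from h import *
chk('w23')"
```

```text
time_s: 17.58
tcp_pos: [0.4626, -0.2418, 0.1113]
eef_rot: [-0.519, -0.498, 0.528, -0.452]
wrist_force: [-0.8, 2.3, 2.4]
opening: 0.377
t 17.58 tcp [ 0.4626 -0.2418  0.1113] xax [-0.053  0.041 -0.998] jaw [-0.098 -0.995 -0.036] jawdeg -95.61 F [-0.8  2.3  2.4] op 0.377 q [-0.71  0.2   1.8  -0.    1.21  0.96]
path x,y -4.9 -0.1
lever app (np.float64(-0.11280842958848898), 129)
```

View pics/w23.png

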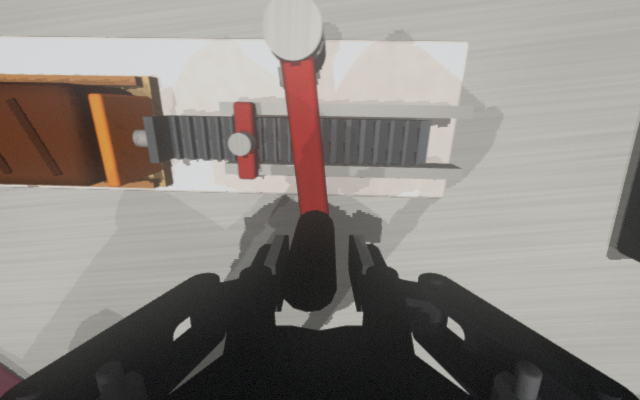

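```bash

python3 -m creep '0.1 -0.4 0 0 0.62;0.1 -0.4 0 0 0.62;0 -0.1 0 0 0.62;0 0 0 0 0.62;0 0 0 0 0.62'
python3 -c "
from h import *
chk('w24')"
```

```text
time_s: 18.05
tcp_pos: [0.4632, -0.246, 0.1107]
eef_rot: [-0.523, -0.504, 0.525, -0.444]
wrist_force: [-1.0, 3.1, 1.0]
opening: 0.378
t 18.05 tcp [ 0.4632 -0.246   0.1107] xax [-0.058  0.06  -0.996] jaw [-0.101 -0.993 -0.054] jawdeg -95.83 F [-1.   3.1  1. ] op 0.378 q [-0.72  0.22  1.78  0.01  1.22  0.95]
path x,y -3.8 -4.2
lever app (np.float64(-0.16218811586216655), 130)
```

```bash

python3 -m creep '0.1 0.9 0 0 0.62;0.1 0.9 0 0 0.62;0.1 0.9 0 0 0.62;0.1 0.9 0 0 0.62;0.1 0.5 0 0 0.62'
python3 -c "
from h import *
chk('w25')"
```

```text
time_s: 18.52
tcp_pos: [0.4673, -0.2098, 0.1111]
eef_rot: [-0.519, -0.499, 0.529, -0.448]
wrist_force: [-3.3, -6.5, -1.6]
opening: 0.382
t 18.52 tcp [ 0.4673 -0.2098  0.1111] xax [-0.059  0.044 -0.997] jaw [-0.103 -0.994 -0.038] jawdeg -95.89 F [-3.3 -6.5 -1.6] op 0.382 q [-0.66  0.18  1.82 -0.    1.21  1.02]
path x,y -3.7 32.1
lever app (np.float64(0.10524272544411085), 131)
```

View pics/w25.png

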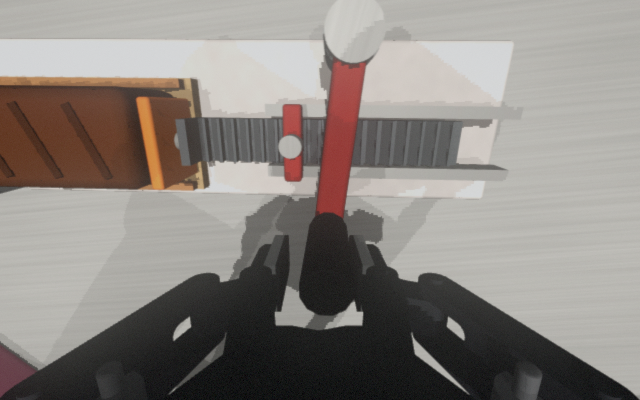

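```bash

python3 -m creep '0.1 0.5 0 0 0.62;0 0.4 0 0 0.62;0 0.2 0 0 0.62;0 0 0 0 0.62;0 0 0 0 0.62'
python3 -c "
from h import *
chk('w26')"
python3 -m creep '-0.1 -0.9 0 0 0.62;-0.1 -0.9 0 0 0.62;-0.1 -0.9 0 0 0.62;0 -0.9 0 0 0.62;0 -0.9 0 0 0.62'
python3 -c "
from h import *
chk('w27')"
```

```text
time_s: 18.98
tcp_pos: [0.468, -0.2041, 0.1107]
eef_rot: [-0.514, -0.494, 0.534, -0.455]
wrist_force: [-1.7, -2.6, -0.9]
opening: 0.381
t 18.98 tcp [ 0.468  -0.2041  0.1107] xax [-0.058  0.022 -0.998] jaw [-0.098 -0.995 -0.016] jawdeg -95.65 F [-1.7 -2.6 -0.9] op 0.381 q [-0.64  0.17  1.84 -0.02  1.19  1.04]
path x,y -3.6 37.9
lever app (np.float64(0.16483411600422435), 129)
time_s: 19.45
tcp_pos: [0.4638, -0.245, 0.11]
eef_rot: [-0.515, -0.499, 0.531, -0.452]
wrist_force: [-0.7, 3.1, 1.3]
opening: 0.381
t 19.45 tcp [ 0.4638 -0.245   0.11  ] xax [-0.062  0.035 -0.997] jaw [-0.096 -0.995 -0.029] jawdeg -95.51 F [-0.7  3.1  1.3] op 0.381 q [-0.71  0.21  1.79 -0.01  1.21  0.96]
path x,y -3.2 -3.2
lever app (np.float64(-0.13512285457091208), 128)
```

View pics/w27.png

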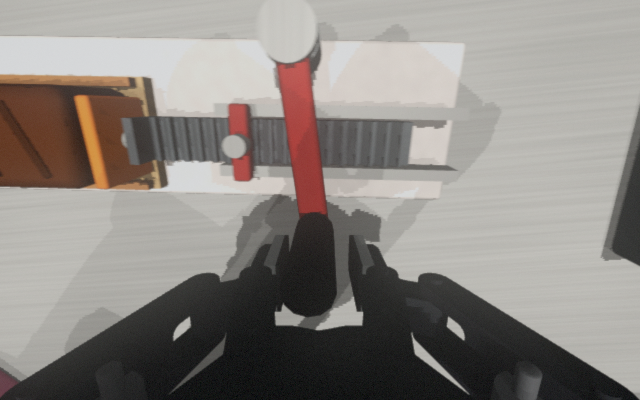

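```bash

python3 -m creep '0.1 -0.4 0 0 0.62;0.1 -0.3 0 0 0.62;0 0 0 0 0.62;0 0 0 0 0.62;0 0 0 0 0.62'
python3 - <<'E'
from h import *
c=chk('w28')
import pickle;pickle.dump(c,open("w28.pkl","wb"))
cv2.imwrite("pics/w28a.png",cv2.resize(c["frame"][60:210,0:260],None,fx=3,fy=3,interpolation=2))
s=snap("scene");cv2.imwrite("pics/s4.png",cv2.resize(s["frame"][110:230,240:360],None,fx=5,fy=5,interpolation=2))
E
```

```text
time_s: 19.92
tcp_pos: [0.4644, -0.2463, 0.1094]
eef_rot: [-0.519, -0.505, 0.528, -0.444]
wrist_force: [-1.8, 2.1, -0.2]
opening: 0.377
t 19.92 tcp [ 0.4644 -0.2463  0.1094] xax [-0.067  0.055 -0.996] jaw [-0.1   -0.994 -0.049] jawdeg -95.74 F [-1.8  2.1 -0.2] op 0.377 q [-0.72  0.23  1.77 -0.    1.23  0.95]
path x,y -2.6 -4.4
lever app (np.float64(-0.16278993126716745), 129)
```

View pics/w28a.png

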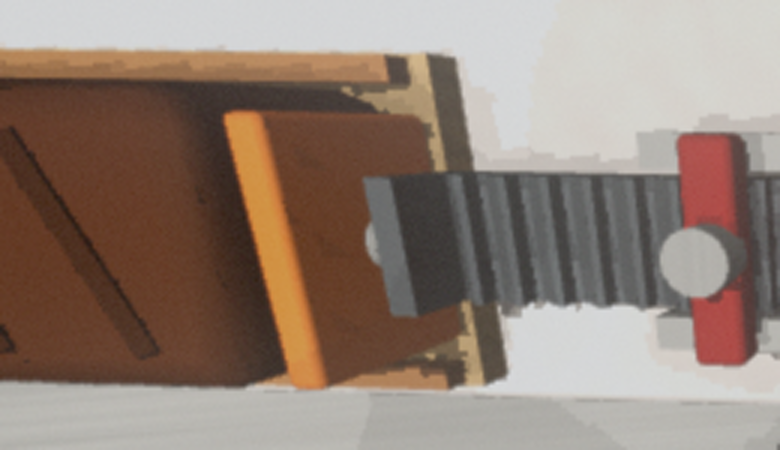

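View pics/s4.png

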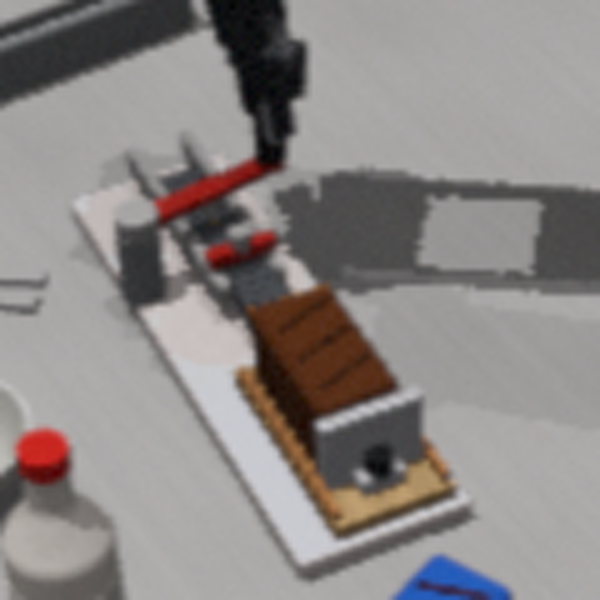

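```bash

python3 - <<'E'
from h import *
import pickle
c=pickle.load(open("w28.pkl","rb"));w=pickle.load(open("w1.pkl","rb"));k=pickle.load(open("w10.pkl","rb"))
y=np.array([.1124,.9937]);x=np.array([.9937,-.1124])
def rel(P): d=P[:2]-np.array([.5376,-.0406]);return np.array([(d@x*1000),(d@y*1000)]).round(1)
def g(ox,oy,k): return lambda u,v: ((u+.5)/k-.5+ox,(v+.5)/k-.5+oy)
a=g(0,60,3);a1=g(240,45,5);bk=g(260,200,4)
print("jaw now front",rel(ray(c,a(225,115),.082)),rel(ray(c,a(292,383),.082)),"back",rel(ray(c,a(268,113),.082)),rel(ray(c,a(325,383),.082)))
print("jaw w1 front",rel(ray(w,a1(695,197),.082)),rel(ray(w,a1(680,423),.082)),"back",rel(ray(w,a1(718,197),.082)),rel(ray(w,a1(705,423),.082)))
for z in(.05,.06,.07): print("block",z,rel(ray(c,a(376,245),z)),rel(ray(w,a1(750,320),z)),rel(ray(k,bk(255,82),z)))
print("wood end",rel(ray(c,a(442,200),.03)))
print("bridge top", rel(ray(c,a(712,250),.07)),rel(ray(w,g(370,30,4)(197,315),.07)))
E
```

```text
jaw now front [ 27.3 -70.3] [-26.2 -69.8] back [ 27.8 -79. ] [-26.  -77.1]
jaw w1 front [ 27.4 -99. ] [-26.9 -98.7] back [  27.5 -104.7] [ -26.9 -105.1]
block 0.05 [ -1.4 -70.8] [   0.6 -122.4] [-1.000e-01 -1.221e+02]
block 0.06 [  0.1 -78.3] [-1.000e-01 -1.201e+02] [  -0.4 -119.1]
block 0.07 [  1.5 -85.8] [  -0.7 -117.7] [  -0.7 -116.2]
wood end [  7.5 -76. ]
bridge top [   1.8 -158.8] [   0.  -155.9]
```

```bash

python3 -m creep '0.1 0.9 0 0 0.62;0.1 0.9 0 0 0.62;0.1 0.9 0 0 0.62;0.1 0.9 0 0 0.62;0.1 0.5 0 0 0.62'
python3 -c "
from h import *
chk('w29')"
python3 -m creep '0.1 0.4 0 0 0.62;0.1 0.4 0 0 0.62;0 0.2 0 0 0.62;0 0 0 0 0.62;0 0 0 0 0.62'
python3 -c "
from h import *
chk('w30')"
```

```text
time_s: 20.43
tcp_pos: [0.4673, -0.2121, 0.1098]
eef_rot: [-0.513, -0.5, 0.534, -0.448]
wrist_force: [-3.5, -8.6, -3.1]
opening: 0.378
t 20.43 tcp [ 0.4673 -0.2121  0.1098] xax [-0.071  0.034 -0.997] jaw [-0.1   -0.995 -0.027] jawdeg -95.74 F [-3.5 -8.6 -3.1] op 0.378 q [-0.65  0.19  1.82 -0.02  1.21  1.02]
path x,y -3.5 29.9
lever app (np.float64(0.08493303813130361), 131)
time_s: 20.9
tcp_pos: [0.4674, -0.2091, 0.1095]
eef_rot: [-0.506, -0.495, 0.54, -0.455]
wrist_force: [-2.1, -5.7, -3.1]
opening: 0.38
t 20.9 tcp [ 0.4674 -0.2091  0.1095] xax [-0.074  0.009 -0.997] jaw [-0.096 -0.995 -0.002] jawdeg -95.5 F [-2.1 -5.7 -3.1] op 0.38 q [-0.63  0.18  1.83 -0.04  1.2   1.05]
path x,y -3.7 32.9
lever app (np.float64(0.11938126114796101), 132)
```

```bash

python3 -m creep '0.1 0.4 0 0 0.62;0 0.4 0 0 0.62;0 0.1 0 0 0.62;0 0 0 0 0.62;0 0 0 0 0.62'
python3 -c "
from h import *
chk('w31')"
python3 -m creep '-0.1 -0.9 0 0 0.62;-0.1 -0.9 0 0 0.62;-0.1 -0.9 0 0 0.62;0 -0.9 0 0 0.62;0 -0.9 0 0 0.62'
python3 -c "
from h import *
chk('w32')"
python3 -m creep '0.1 -0.3 0 0 0.62;0.1 -0.2 0 0 0.62;0 0 0 0 0.62;0 0 0 0 0.62;0 0 0 0 0.62'
python3 - <<'E'
from h import *
c=chk('w33')
import pickle;pickle.dump(c,open("w33.pkl","wb"))
cv2.imwrite("pics/w33a.png",cv2.resize(c["frame"][60:210,0:260],None,fx=3,fy=3,interpolation=2))
E
```

```text
time_s: 21.37
tcp_pos: [0.4676, -0.2085, 0.1091]
eef_rot: [-0.5, -0.489, 0.545, -0.462]
wrist_force: [-1.8, -7.2, -3.5]
opening: 0.378
t 21.37 tcp [ 0.4676 -0.2085  0.1091] xax [-0.073 -0.016 -0.997] jaw [-0.093 -0.995  0.023] jawdeg -95.36 F [-1.8 -7.2 -3.5] op 0.378 q [-0.62  0.18  1.83 -0.06  1.18  1.07]
path x,y -3.6 33.5
lever app (np.float64(0.13186553534335022), 132)
time_s: 21.83
tcp_pos: [0.4632, -0.2488, 0.1084]
eef_rot: [-0.501, -0.493, 0.543, -0.459]
wrist_force: [0.2, 35.2, 13.8]
opening: 0.383
t 21.83 tcp [ 0.4632 -0.2488  0.1084] xax [-0.076 -0.004 -0.997] jaw [-0.091 -0.996  0.011] jawdeg -95.24 F [ 0.2 35.2 13.8] op 0.383 q [-0.69  0.21  1.79 -0.06  1.19  0.99]
path x,y -3.4 -7.1
lever app (np.float64(-0.16305331778330837), 134)
time_s: 22.3
tcp_pos: [0.4635, -0.2476, 0.1075]
eef_rot: [-0.506, -0.5, 0.54, -0.451]
wrist_force: [-0.1, 4.2, 1.5]
opening: 0.381
t 22.3 tcp [ 0.4635 -0.2476  0.1075] xax [-0.082  0.019 -0.996] jaw [-0.095 -0.995 -0.011] jawdeg -95.46 F [-0.1  4.2  1.5] op 0.381 q [-0.7   0.23  1.78 -0.04  1.21  0.98]
path x,y -3.3 -5.8
lever app (np.float64(-0.16340023057720243), 137)
```

View pics/w33a.png

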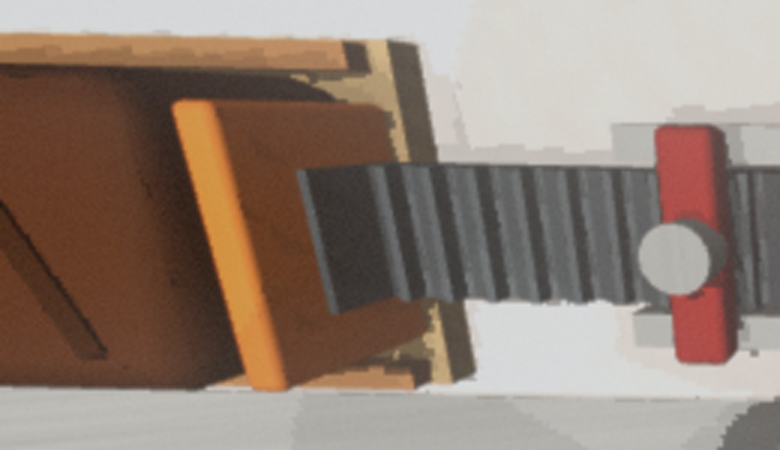

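```bash

python3 - <<'E'
from h import *
import pickle
c=pickle.load(open("w28.pkl","rb"));n=pickle.load(open("w33.pkl","rb"))
y=np.array([.1124,.9937]);x=np.array([.9937,-.1124])
def rel(P): d=P[:2]-np.array([.5376,-.0406]);return np.array([(d@x*1000),(d@y*1000)]).round(1)
def g(ox,oy,k): return lambda u,v: ((u+.5)/k-.5+ox,(v+.5)/k-.5+oy)
a=g(0,60,3)
print("jaw now front",rel(ray(n,a(173,103),.082)),rel(ray(n,a(255,385),.082)))
# block front-top corners: w28 (387,177)-(418,315) right edge of light face ; w33 face edge
for z in(.045,.05,.055,.06): print(z,"blk w28",rel(ray(c,a(364,178),z)),rel(ray(c,a(392,315),z)),"w33",rel(ray(n,a(298,170),z)),rel(ray(n,a(330,312),z)))
for z in(.05,.06): print("blk back edge",z,rel(ray(c,a(448,175),z)),rel(ray(n,a(368,166),z)))
E
python3 -m creep '0 0.2 0 0 0.5;0 0.2 0 0 0.3;0 0 0 0 0;0 0 0 0 0;0 0 0 0 0'
python3 -c "
from h import *
chk('w34')"
```

```text
jaw now front [ 27.5 -70.2] [-26.2 -70.9]
0.045 blk w28 [ 13.7 -67.7] [-19.4 -67.4] w33 [ 13.5 -62. ] [-19.4 -61.6]
0.05 blk w28 [ 14.  -71.4] [-18.3 -71.1] w33 [ 13.9 -65.8] [-18.2 -65.4]
0.055 blk w28 [ 14.3 -75.1] [-17.1 -74.9] w33 [ 14.2 -69.7] [-17.1 -69.2]
0.06 blk w28 [ 14.6 -78.8] [-16.  -78.6] w33 [ 14.6 -73.5] [-15.9 -73. ]
blk back edge 0.05 [ 15.  -91.6] [ 15.  -81.7]
blk back edge 0.06 [ 15.6 -98. ] [ 15.7 -88.5]
time_s: 22.77
tcp_pos: [0.4643, -0.2461, 0.1082]
eef_rot: [-0.505, -0.497, 0.54, -0.453]
wrist_force: [-0.0, -0.4, 0.8]
opening: 0.997
t 22.77 tcp [ 0.4643 -0.2461  0.1082] xax [-0.079  0.013 -0.997] jaw [-0.096 -0.995 -0.006] jawdeg -95.49 F [-0.  -0.4  0.8] op 0.997 q [-0.69  0.22  1.78 -0.04  1.21  0.99]
path x,y -2.6 -4.2
lever app (np.float64(-0.16297517387023405), 131)
```

View pics/w34.png

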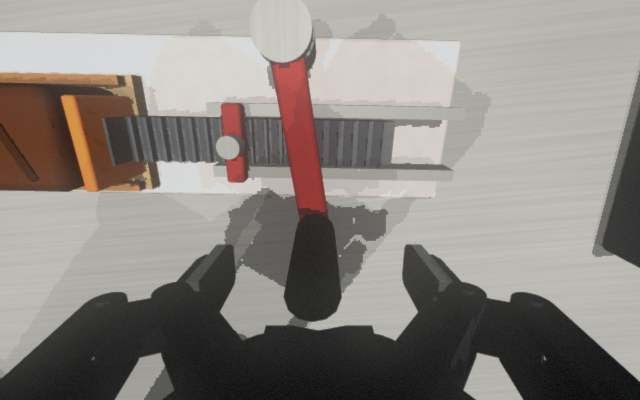

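```bash

python3 -m creep '0 0 1 0 0;0 0 1.5 0 0;0 0 2 0 0;0 0 2.5 0 0;0 0 3 0 0'
python3 -m creep '-0.5 0 3 0 0;-0.5 0 3 0 0;-0.5 0 3 0 0;0 0 0 0 0;0 0 0 0 0'
python3 - <<'E'
from h import *
c=chk('w35')
y=np.array([.1124,.9937])
s=snap("scene");cv2.imwrite("pics/s5.png",s["frame"])
t=snap("top");cv2.imwrite("pics/t5.png",t["frame"])
E
```

```text
time_s: 23.23
tcp_pos: [0.4599, -0.2429, 0.2066]
eef_rot: [-0.504, -0.502, 0.541, -0.448]
wrist_force: [0.7, -0.2, -0.3]
opening: 1.0
time_s: 23.65
tcp_pos: [0.446, -0.2445, 0.3127]
eef_rot: [-0.505, -0.497, 0.541, -0.454]
wrist_force: [0.0, 0.5, -0.8]
opening: 1.002
t 23.65 tcp [ 0.446  -0.2445  0.3127] xax [-0.078  0.011 -0.997] jaw [-0.096 -0.995 -0.004] jawdeg -95.49 F [ 0.   0.5 -0.8] op 1.002 q [-0.71  0.    1.61 -0.04  1.6   0.95]
path x,y -21.0 -4.7
lever app (np.float64(-0.16199183186685318), 50)
```

View pics/w35.png

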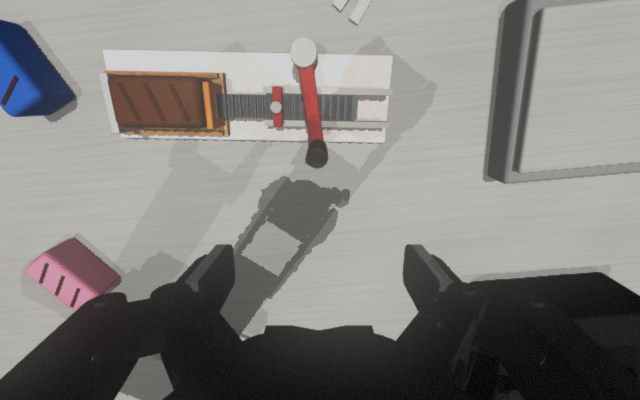

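View pics/s5.png

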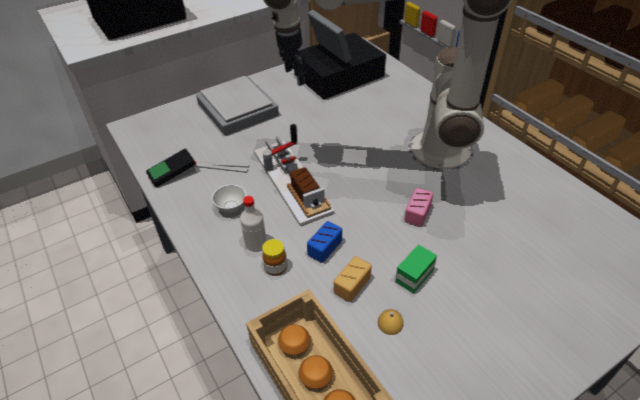

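```bash
python3 -c "
from station import job
print(job.finish_job())"
```

```text
the job is handed in; nothing more can be done
None
```

The rye loaf is on the cradle bed, held between the jaw and the gauge stop after four full lever strokes. I handed the job in at about 24 s; no verdict was reported.

**Placing the loaf:** I set it down about 1 to 2 mm off the bed's middle line and released it. The jaw-to-stop gap measured about 29 mm longer than the loaf.

**Pumping:**
- I clamped the black grip for the first stroke. The grip dragged the tool out of line, so I did the other three with the fingers loosely round it.
- After click 3 the jaw had moved 28.8 mm and the loaf was just touching the stop.
- On click 4 the rack moved another 9.7 mm while the jaw stayed put. That means roughly 9 N of squeeze, or 6 N or so if bed friction takes its share. I worked this out from the spring rate; the force on the stop was not measured directly.

**Last checks:**
- **Lever:** it is at rest, with the bar read at -0.162 rad against -0.165 nominal.
- **Loaf:** it lies flat against the stop.
- **Gripper:** it is open and clear of everything.
- **Other things on the counter:** those in the last scene picture look unmoved; I compared them by eye only.

**What did not go cleanly:**
- On the fourth return I ran the lever into its rest stop with about 35 N at the wrist, which is below the limits.
- Lever angles read from the arm's position and from the picture differed by up to about 0.02 rad. I pushed the strokes that looked marginal further, to be sure each one clicked.

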